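Fit the coolers to two circuit boards

TASK

Build the two coolers on the clamped circuit boards, ready for their bolts: on the large power module stack, from the bottom up, the copper spreader plate, the large finned heatsink and the large fan, and on the small processor of the other board the small finned heatsink and then the small fan. Each part must sit flat, centred over its chip and square with it (a quarter turn makes no difference), set down rather than dropped. Leave the flux jar, the solder spool and the screwdriver where they are.

Things in the scene. Friction and masses are not known exactly. Their poses are not given: they have to be found in the camera images.
- module_top (a point): larger target: centre of the flat level top of the power module, a black 46 mm square block with bright metal lid, mid-board on the larger green circuit board (120 x 90 mm; fixed, in a low holder with aluminium jaws along its long edges). It is 22 mm above the bench; all else on board and holder stays below 21 mm. x runs along the board's long side, z up; the module is square with the board.
- processor_top (a point): the smaller target: centre of the flat top face of the processor, a black block 32 mm square with a bright metal lid, in the middle of the smaller green circuit board (100 x 76 mm), clamped in a like fixed holder. Its top is level, 22 mm above the bench; everything else there stays below 21 mm. Axes as for the larger board.
- spreader_mid (a point): centre (half-way up) of the heat spreader: a plain solid copper plate 50 x 50 x 10 mm (high), about 220 g, loose, lying flat on the blue mat; the centre is 5 mm above its underside. Its axes are its own: x and y along its sides, z up.
- large_sink_mid (a point): centre (half-way up) of the large heatsink: bare aluminium, 60 x 60 mm, 30 mm high, 6 mm base with upright straight fins, flush with it on all four sides (grip it across any two opposite ones); about 110 g, loose, standing on its base; centre 15 mm above its underside. Its axes are its own: x and y along its sides, z up. Fins run along x.
- small_sink_mid (a point): centre (half-way up) of the small heatsink: the same build, 40 x 40 mm and 20 mm high, about 40 g, loose, standing on its base; the centre is 10 mm above its underside. Its axes are its own: x and y along its sides, z up. Fins run along x.
- large_fan_mid (a point): centre (half-way up) of the large fan: a black square-framed axial fan with bladed rotor, 60 x 60 mm and 25 mm thick, about 75 g, loose, lying flat; the centre is 12.5 mm above its underside. The frame may be gripped across any two opposite sides. Its axes are its own: x and y along its sides, z up.
- small_fan_mid (a point): centre (half-way up) of the small fan: the same kind, 40 x 40 mm and 20 mm thick, about 35 g, loose, lying flat; the centre is 10 mm above its underside. Its axes are its own: x and y along its sides, z up.
- flux_jar: bystander: small amber glass jar of flux with a white lid, 44 mm in diameter, 45 mm high, standing loose on the mat among the parts; origin at the centre of its underside.
- solder_spool: bystander: grey spool of solder, 52 mm in diameter, 42 mm high, standing loose on the mat among the parts; origin at the centre of its underside.
- screwdriver: bystander: black-handled screwdriver 150 mm long, 26 mm thick handle, lying loose at the left edge of the mat, beyond the boards (+y); origin under its middle, x along it towards the tip.
Not all that is in view belongs to the job. Leave any red look-alike of the part that bears small_fan_mid alone.

How it is judged:
By the outcome, as a careful person would: the job done as asked, in the order asked, and still so for the second after the job is handed in, with the robot touching nothing.
It also fails if it takes over 131 s, if anything falls off the work surface, if the arm or the gripper's body presses on something with over 40 N, if the wrist force passes 120 N, or if a joint passes its speed limit or range.

ROBOT

A 6-joint arm with a two-finger parallel gripper is mounted at the origin on the work surface. World frame = base frame: x ahead of the robot, y to its left, z up, the work surface at z = 0. Lengths are in mm, angles in rad, forces in N, time in s.
With the tool pointing down it reaches from about 275 to 1000 mm from the base axis. Payload 8.4 kg.
Tool frame: the origin (TCP) lies at the very end of the fingers, on their centre line; the grasp point (between the pads) lies 19 mm behind it; z points along the fingers, y is the direction in which the jaws open and shut (so a half turn about z gives the same grasp; the last joint's range is limited). The gripper opens to 85 mm and grips with 20 to 120 N. Pads are 22 mm wide; open, the fingers measure 114 mm over their backs; the gripper's body (76 mm by 85 mm) begins 54 mm behind the grasp point. The pads swing forward as they close: fully open they stand 13 mm farther back than shut.
Start: joints at [1.158, 0.353, 1.633, -0, 1.155, -0.002], TCP at [249.588, 573.004, 231.281] pointing down, gripper open.
Joint ranges: [-2.63, 2.63], [-0.92, 2.1], [0.06, 2.66], [-1.3, 4.44], [0, 2.69], [-3.02, 3.02]. Speed limits (rad/s): [2.22, 2.22, 2.79, 3.14, 3.14, 3.14].

INTERFACE

Orientations are given as [roll, pitch, yaw] about the fixed x, y, z axes, in that order (R = Rz(yaw) Ry(pitch) Rx(roll)).
In Python, from rig import readout, grab_frame, calibration, r gives the robot as it stands. The module is installed in compiled form; this text tells all that it offers.
- The arm moves only by the tool play_rows, never from a script. Its argument "rows" is a list of rows, each a list of 3 entries, a list of its own where there are three numbers: the closure in counts, from 0 (fully open) to 255 (shut), then the shift along the tool's x, y, z in cm, then the turn, a rotation vector about the tool's x, y, z in rad. In form: [[gripper, [dx, dy, dz], [rx, ry, rz]], ...]. A call has 1 to 12 rows; each row is the pose to reach, as a shift and turn from the pose commanded when the call began, along the tool's axes at that moment; what a row does not reach only later rows make up. A row lasts 1/12 s, in which the tool goes at most 41.7 mm and 7.16 degrees, less where a joint would pass 70% of its speed; a pose out of reach is approached as far as the arm can. A call with a gripper value outside its range is refused whole. The fingers move at their own pace and stop on an object; "squeeze" is the grip in N (left out, the last holds). Time passes only in rows, so rows that repeat a pose let the fingers close. It gives the time, the measured TCP pose, the force and the opening at its end, in the units of the state.
- readout.sense(): the state, without advancing time (a new reading comes with each control period).
- grab_frame(name): name is "scene" or "top" or "wrist"; returns (picture, depth): 384x512x3 uint8, red, green, blue; 384x512 float32, mm along the optical axis (not along the pixel's ray), 0 where there is no reading.
- calibration(name): a dict with "vfov" (degrees; the focal length in pixels is half the picture's height over the tangent of half this angle, whatever the lens; pixels are square), "cx", "cy" (the principal point, pixels), "cam_to_world" (4x4, takes a point from camera to world coordinates). Camera axes: x right, y down, z forward; pixel columns grow to the right and rows downward; lengths in mm; the calibration is good to about 2 mm. A picture is of the moment at which its call begins: read the wrist's pose just before it. calibration takes no time and is no camera call; for the wrist camera it gives the pose at the moment of the call.
- r.sign_off(): hands the job in, once; it reports no verdict.
The state is a dict: "clock": time; "qpos": joint angles; "qvel": joint speeds; "joint_efforts": joint torques, N m; "eef_pos": TCP position; "tcp_rot": TCP orientation; "contact_force": force on the tool from outside, world axes, zero at the start; "wrist_torque": the same for the moment, N m; "opening": opening from 0.0 (shut) to 1.0 (fully open).
Only numpy, scipy, OpenCV 4.12 (cv2) and the standard library are available. Lean on these libraries where they do the work, as an engineer would, in place of code of your own. Each camera call takes 0.05 s, during which the arm holds its last target.

## Working session

There is one attempt and no reset: what is moved stays moved. The work goes in short steps, Python scripts to look and compute and a tool call to move; the robot and the scene stay as the last step left them, time stands still between calls to the robot, and variables do not carry over. Pictures are saved under pics/ and viewed, and the job is handed in when it is done.

Besides the shell and the picture viewer there is one more tool, called after ">>>" by a JSON object that holds its "op" and its "data". play_rows: Moves the arm, as the interface text tells. Its arguments: {"type":"object","properties":{"rows":{"type":"array"},"squeeze":{"type":"number"}},"required":["rows"]}

```bash
ls; mkdir -p pics; python3 - <<'E'
from rig import readout, grab_frame, calibration, r
import cv2,numpy as np
print(readout.sense())
for n in ["scene","top","wrist"]:
    c=calibration(n); print(n,c)
    p,d=grab_frame(n)
    cv2.imwrite(f"pics/{n}0.png",p[:,:,::-1]); np.savez(f"pics/{n}0.npz",p=p,d=d,**c)
    print(d.min(),d.max(),(d==0).mean())
E
```

```text
pics
{'clock': 0.0, 'qpos': array([ 1.15760428e+00,  3.53640348e-01,  1.63416447e+00, -7.81408871e-06,
        1.15516125e+00, -2.39381224e-03]), 'qvel': array([ 0.00114807, -0.00165188,  0.00022158, -0.00122483, -0.00053625,
        0.00014518]), 'joint_efforts': array([ 1.07077224e-04, -6.05255270e+01, -3.42059970e+01,  1.32535996e-05,
        9.50824236e-03, -6.86572079e-06]), 'eef_pos': array([249.39405482, 572.56195941, 230.55355861]), 'tcp_rot': array([-3.14021923e+00,  3.85674512e-06,  2.73079758e+00]), 'contact_force': array([0.80123047, 0.1691094 , 0.32590935]), 'wrist_torque': array([0.02570044, 0.02347492, 0.00952847]), 'opening': 1.0041213165297134}
scene {'vfov': 55.89385087165867, 'cx': 251.34080226188476, 'cy': 194.7614848815158, 'cam_to_world': array([[ 1.00437371e-01,  8.16247584e-01, -5.68904400e-01,
         9.75376076e+02],
       [ 9.94816376e-01, -9.15238970e-02,  4.43142667e-02,
        -6.79534720e+00],
       [-1.58969345e-02, -5.70406222e-01, -8.21208883e-01,
         7.40599828e+02],
       [ 0.00000000e+00,  0.00000000e+00,  0.00000000e+00,
         1.0000
[... 303 characters left out ...]
9650153e+01],
       [-2.49057442e-03, -1.78210113e-01, -9.83989305e-01,
         1.00691886e+03],
       [ 0.00000000e+00,  0.00000000e+00,  0.00000000e+00,
         1.00000000e+00]])}
0.0 1951.5814 0.0038808186848958335
wrist {'vfov': 68.05626930108991, 'cx': 260.41828208136195, 'cy': 187.20158013425947, 'cam_to_world': array([[ 3.99317940e-01,  8.66148346e-01,  3.00553199e-01,
         1.71896225e+02],
       [ 9.16811648e-01, -3.76800581e-01, -1.32203345e-01,
         6.05829060e+02],
       [-1.25908869e-03,  3.28341841e-01, -9.44558124e-01,
         3.73309027e+02],
       [ 0.00000000e+00,  0.00000000e+00,  0.00000000e+00,
         1.00000000e+00]])}
0.0 1386.8818 0.004124959309895833
```

View pics/top0.png

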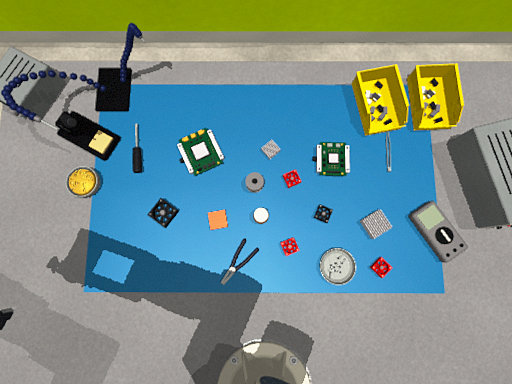

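View pics/scene0.png

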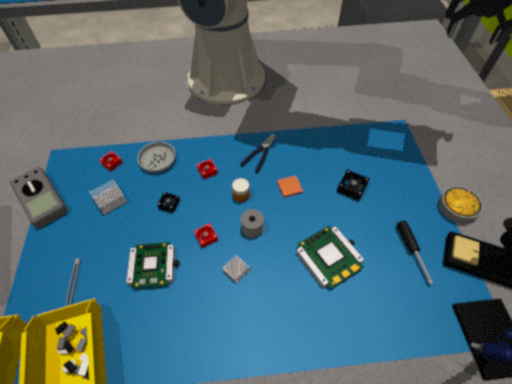

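View pics/wrist0.png

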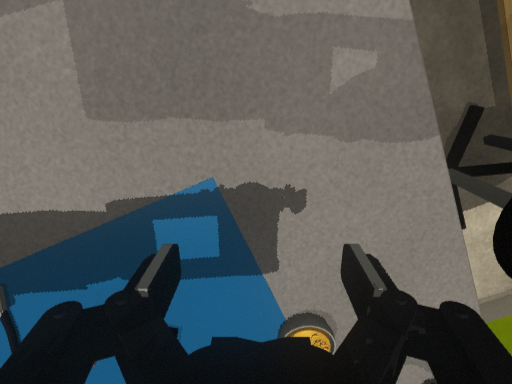

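The top view shows every part:

| Item | Pixel |
|---|---|
| Spreader | (217,219) |
| Large fan | (164,212) |
| Large sink | (377,223) |
| Small sink | (271,149) |
| Small fan | (323,213) |
| Module | (200,150) |
| Processor | (334,158) |
| Jar | (261,215) |
| Spool | (254,182) |

The red fans are decoys.

```bash
cat > h.py <<'E'
import numpy as np,cv2
from scipy.spatial.transform import Rotation as Ro
def ray(c,u,v,z,h=384):
    f=h/2/np.tan(np.radians(float(c['vfov']))/2)
    T=np.asarray(c['cam_to_world']); d=T[:3,:3]@np.array([(u-c['cx'])/f,(v-c['cy'])/f,1.]); o=T[:3,3]
    return o+d*(z-o[2])/d[2]
def pix(c,P,h=384):
    f=h/2/np.tan(np.radians(float(c['vfov']))/2)
    T=np.asarray(c['cam_to_world']); q=T[:3,:3].T@(np.asarray(P,float)-T[:3,3]); return np.array([c['cx']+f*q[0]/q[2],c['cy']+f*q[1]/q[2]])
def delta(cur_p,yaw,tgt_p,tyaw):
    "shift cm in tool axes, turn about tool z; tool pointing straight down"
    R=Ro.from_euler('xyz',[np.pi,0,yaw]).as_matrix()
    d=R.T@(np.asarray(tgt_p,float)-cur_p)/10
    dy=(tyaw-yaw+np.pi)%(2*np.pi)-np.pi
    return np.round(d,3),round(-dy,4)
E
python3 - <<'E'
from h import *
c=np.load('pics/top0.npz'); g=c['p'];
for n,u,v,z in [('spreader',217,219,10),('lfan',164,212,25),('lsink',377,223,30),('ssink',271,149,20),('sfan',323,213,20),('module',200,150,22),('proc',334,158,22),('jar',261,215,45),('spool',254,182,42)]:
    print(n,ray(c,u,v,z).round(0), c['d'][v,u])
im=cv2.resize(g[100:300,80:450,::-1],None,fx=2.1,fy=2.1,interpolation=cv2.INTER_CUBIC);cv2.imwrite('pics/top0c.png',im)
E
```

```text
spreader [453. 133.  10.] 996.5313
lfan [471. 280.  25.] 993.3068
lsink [ 441. -314.   30.] 976.2352
ssink [657. -21.  20.] 1024.2155
sfan [ 470. -167.   20.] 992.9639
module [653. 185.  22.] 1024.4393
proc [ 630. -204.   22.] 1015.6722
jar [461.   8.  45.] 967.9191
spool [554.  28.  42.] 986.1904
```

View pics/top0c.png

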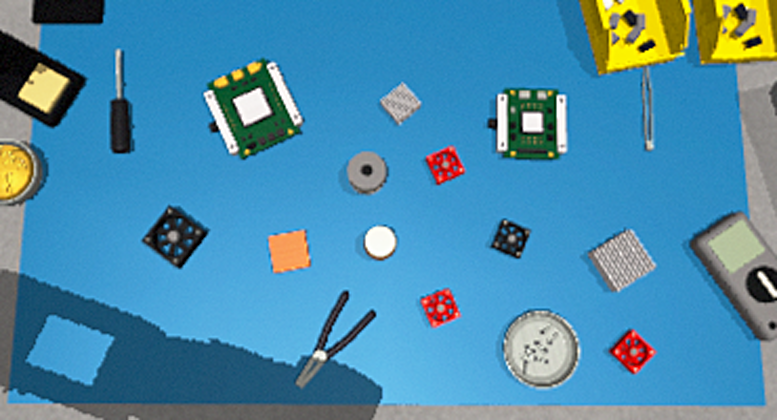

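```bash
python3 - <<'E'
from h import *
c=np.load('pics/top0.npz'); g=c['p']; hsv=cv2.cvtColor(g,cv2.COLOR_RGB2HSV)
notblue=((hsv[...,0]<95)|(hsv[...,0]>115)|(hsv[...,1]<110)).astype(np.uint8)
def m(n,u,v,z,mask,rad=25):
    mm=np.zeros_like(mask); mm[v-rad:v+rad,u-rad:u+rad]=mask[v-rad:v+rad,u-rad:u+rad]
    k,l,s,ce=cv2.connectedComponentsWithStats(mm); i=l[v-6:v+7,u-6:u+7]; i=np.bincount(i[i>0]).argmax()
    cs,_=cv2.findContours((l==i).astype(np.uint8),0,2); ct=max(cs,key=cv2.contourArea)
    pts=np.array([ray(c,*p[0],z)[:2] for p in ct],np.float32); r=cv2.minAreaRect(pts); print(n,np.round(r[0],1),np.round(r[1],1),r[2])
white=(g.min(2)>190).astype(np.uint8)
green=((hsv[...,0]>45)&(hsv[...,0]<85)&(hsv[...,1]>90)).astype(np.uint8)
m('spreader',217,219,10,notblue);m('lfan',164,212,25,notblue);m('lsink',377,223,30,notblue);m('ssink',271,149,20,notblue);m('sfan',323,213,20,notblue)
m('module',200,150,22,white,12);m('proc',334,158,22,white,10)
m('boardL',200,150,12,cv2.morphologyEx(notblue,cv2.MORPH_OPEN,np.ones((7,7))),35);m('boardS',334,158,12,cv2.morphologyEx(notblue,cv2.MORPH_OPEN,np.ones((7,7))),28)
E
```

```text
spreader [452.3 131.6] [52.4 52.4] 10.553001403808594
lfan [469.6 283.6] [62.6 58.2] 53.63886260986328
lsink [ 439.1 -310.5] [62.7 70. ] 31.947799682617188
ssink [658.1 -19.1] [43.8 45.1] 40.741241455078125
sfan [ 469.1 -167.5] [39.5 40.1] 67.0350570678711
module [652.7 186.5] [39.5 38.3] 25.113027572631836
proc [ 631.4 -200.8] [21.  23.9] 0.11979737877845764
boardL [652.9 189.1] [123.4 115.7] 25.423789978027344
boardS [ 631.3 -201.7] [ 97.1 100.3] 88.47154235839844
```

```bash
python3 - <<'E'
from h import *
print(delta([249.588,573.004,231.281],2.7306,[452,132,90],np.radians(100.5)))
E
```

```text
(array([-36.175, -32.341,  14.128]), np.float64(0.9765))
```

>>> {"op": "play_rows", "data": {"rows": [[0,[-36.2,-32.3,14.1],[0,0,0.976]],[0,[-36.2,-32.3,14.1],[0,0,0.976]],[0,[-36.2,-32.3,14.1],[0,0,0.976]],[0,[-36.2,-32.3,14.1],[0,0,0.976]],[0,[-36.2,-32.3,14.1],[0,0,0.976]],[0,[-36.2,-32.3,14.1],[0,0,0.976]],[0,[-36.2,-32.3,14.1],[0,0,0.976]],[0,[-36.2,-32.3,14.1],[0,0,0.976]],[0,[-36.2,-32.3,14.1],[0,0,0.976]],[0,[-36.2,-32.3,14.1],[0,0,0.976]],[0,[-36.2,-32.3,14.1],[0,0,0.976]],[0,[-36.2,-32.3,14.1],[0,0,0.976]]]}}

```text
clock: 1.15
eef_pos: [450.8, 135.0, 91.3]
tcp_rot: [3.141, -0.0, 1.755]
contact_force: [1.2, 0.3, 0.6]
opening: 0.997
```

```bash
cat >> h.py <<'E'
def snap(tag,n=1):
    from rig import readout, grab_frame, calibration
    for i in range(n):
        s=readout.sense(); c=calibration("wrist"); p,d=grab_frame("wrist")
    np.savez(f'pics/{tag}.npz',p=p,d=d,pos=s['eef_pos'],rot=s['tcp_rot'],**c); cv2.imwrite(f'pics/{tag}.png',p[:,:,::-1])
    print(tag,'t',s['clock'],'pos',s['eef_pos'].round(2),'rot',s['tcp_rot'].round(4),'F',s['contact_force'].round(1),'op',round(float(s['opening']),3))
    return s,c,p,d
E
python3 - <<'E'
from h import *
snap('w1'); s,c,p,d=snap('w1b')
E
```

```text
w1 t 1.15 pos [450.83 135.02  91.3 ] rot [ 3.1413e+00 -1.0000e-04  1.7549e+00] F [1.2 0.3 0.6] op 0.997
w1b t 1.2 pos [452.37 129.73  89.6 ] rot [-3.1407e+00  2.2000e-03  1.7534e+00] F [ 0.3 -4.7 -0.4] op 1.002
```

View pics/w1b.png

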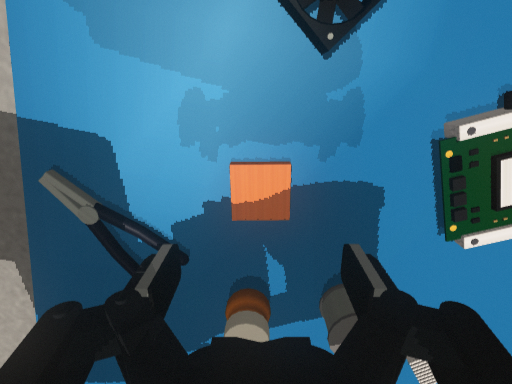

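```bash
cat >> h.py <<'E'
def cloud(c,d):
    f=192/np.tan(np.radians(float(c['vfov']))/2); v,u=np.mgrid[0:384,0:512]
    P=np.stack([(u-c['cx'])/f*d,(v-c['cy'])/f*d,d],-1); T=np.asarray(c['cam_to_world']); return P@T[:3,:3].T+T[:3,3]
def rect(c,mask,z,seed,show=None):
    "component nearest seed px -> rectangle on plane z (world)"
    k,l,s,ce=cv2.connectedComponentsWithStats(mask.astype(np.uint8))
    best=min((i for i in range(1,k) if s[i,4]>150),key=lambda i:np.hypot(*(ce[i]-seed)))
    mm=(l==best).astype(np.uint8); cs,_=cv2.findContours(mm,0,2); ct=max(cs,key=cv2.contourArea)
    if show is not None: cv2.drawContours(show,[ct],-1,(255,0,255),1)
    # upsample via polygon: contour runs through pixel centres -> shrunk by half px
    pts=np.array([ray(c,*p[0],z)[:2] for p in ct]); o=pts.mean(0)
    r=cv2.minAreaRect(((pts-o)*10).astype(np.float32)); 
    # refine: fit lines on the four sides (median of extreme points)
    a=np.radians(r[2]); 
    for it in range(4):
        R=np.array([[np.cos(a),np.sin(a)],[-np.sin(a),np.cos(a)]]); q=(pts-o)@R.T
        lo,hi=np.percentile(q,1,0),np.percentile(q,99,0); L=[];A=[]
        for ax in (0,1):
            ot=1-ax; m=(hi[ot]-lo[ot])*.15
            for e in (lo,hi):
                k_=(abs(q[:,ax]-e[ax])<3)&(q[:,ot]>lo[ot]+m)&(q[:,ot]<hi[ot]-m)
                y=q[k_]; 
                for _ in range(3):
                    cf=np.polyfit(y[:,ot],y[:,ax],1); rs=y[:,ax]-np.polyval(cf,y[:,ot]); y=y[abs(rs)<=max(2.0*rs.std(),.15)]
                L.append(np.polyval(cf,(lo[ot]+hi[ot])/2)); A.append(np.arctan(cf[0])*(1 if ax==1 else -1))
        da=np.median(A); a+=da
    cen=np.array([(L[0]+L[1])/2,(L[2]+L[3])/2])@R+o
    return cen,(L[1]-L[0],L[3]-L[2]),np.degrees(a),np.degrees(np.array(A)),ct
E
python3 - <<'E'
from h import *
s,c,p,d=snap('w2')
W=cloud(c,d); print('mat z',[W[v,u].round(1) for v,u in [(120,150),(120,450),(192,261),(175,240),(210,285)]], W[182:200,250:272,2].std())
hsv=cv2.cvtColor(p,cv2.COLOR_RGB2HSV)
m=((hsv[...,0]<20)&(hsv[...,1]>120)&(hsv[...,2]>60)); print(rect(c,m,10,(261,192))[:4])
m2=m&(W[...,2]>7.5)&(W[...,2]<14); print(rect(c,m2,10,(261,192))[:4])
E
```

```text
w2 t 1.25 pos [451.23 132.26  90.29] rot [-3.1397e+00  1.1000e-03  1.7499e+00] F [ 0.4 -0.   1. ] op 0.998
mat z [array([353.7, 175.6,   1.4]), array([589.1, 218.2,   0.9]), array([451.2, 134.2,   9.6]), array([431.6, 146.1,  10.6]), array([474.1, 122.1,  10.4])] 0.6189075355079866Traceback (most recent call last):
  File "<stdin>", line 5, in <module>
  File "h.py", line 46, in rect
    cf=np.polyfit(y[:,ot],y[:,ax],1); rs=y[:,ax]-np.polyval(cf,y[:,ot]); y=y[abs(rs)<=max(2.0*rs.std(),.15)]
    raise TypeError("expected non-empty vector for x")
TypeError: expected non-empty vector for x
```

```bash
sed -i 's/cv2.findContours(mm,0,2)/cv2.findContours(mm,0,1)/' h.py; python3 - <<'E'
from h import *
c=np.load('pics/w2.npz'); p,d=c['p'],c['d']
W=cloud(c,d)
hsv=cv2.cvtColor(p,cv2.COLOR_RGB2HSV)
for i in range(150,240,6): print(i,p[i,261],W[i,261,2].round(1),end=' ')
print()
m=((hsv[...,0]<20)&(hsv[...,1]>120)&(hsv[...,2]>60)); print(rect(c,m,10,(261,192))[:4])
m2=m&(p[...,0]>160); print(rect(c,m2,10,(261,192))[:4])
E
```

```text
150 [ 73 149 192] 0.2 156 [ 76 149 193] 0.4 162 [ 69 127 166] 0.9 168 [229 134  85] 10.4 174 [236 141  90] 10.0 180 [235 141  86] 9.8 186 [235 138  84] 10.0 192 [235 139  84] 9.6 198 [235 138  82] 9.9 204 [147  79  50] 9.8 210 [147  79  52] 10.0 216 [144  79  52] 10.0 222 [125  74  59] 10.9 228 [40 68 93] 1.0 234 [39 68 94] 1.1 
(array([451.63396806, 131.88684799]), (np.float64(48.46095221850234), np.float64(50.304336803581876)), np.float64(11.619456375803267), array([-0.60209808,  0.60209808, -1.32541303,  2.32696681]))
(array([449.70872538, 141.00168166]), (np.float64(48.135125878887436), np.float64(28.688731661614895)), np.float64(10.539831702899164), array([ 0.46460298, -1.34555898, -0.46460247,  1.73013122]))
```

```bash
cat >> h.py <<'E'
def square(c,mask,z,seed,save=None,p=None,close=5,hull=False):
    "centroid + 4-fold angle of component at seed on plane z; returns world centre, side, angle deg (mod 90)"
    mask=mask.astype(np.uint8)
    if close: mask=cv2.morphologyEx(mask,cv2.MORPH_CLOSE,np.ones((close,close)))
    mask=cv2.morphologyEx(mask,cv2.MORPH_OPEN,np.ones((3,3)))
    k,l,s,ce=cv2.connectedComponentsWithStats(mask)
    best=min((i for i in range(1,k) if s[i,4]>150),key=lambda i:np.hypot(*(ce[i]-seed)))
    cs,_=cv2.findContours((l==best).astype(np.uint8),0,1); ct=max(cs,key=cv2.contourArea)
    if hull: ct=cv2.convexHull(ct)
    mm=np.zeros_like(mask); cv2.drawContours(mm,[ct],-1,1,-1)
    v,u=np.nonzero(mm); f=192/np.tan(np.radians(float(c['vfov']))/2); T=np.asarray(c['cam_to_world'])
    D=np.stack([(u-c['cx'])/f,(v-c['cy'])/f,np.ones(len(u))],-1)@T[:3,:3].T; t=(z-T[2,3])/D[:,2]
    P=(T[:3,3]+D*t[:,None])[:,:2]; w=t**3/(f*f*abs(T[2,3]-z)); 
    cen=(P*w[:,None]).sum(0)/w.sum(); q=(P-cen)@[1,1j]
    A=np.degrees((np.angle(-(w*q**4).sum()))/4); r=np.array(cv2.minAreaRect(((P-cen)*10).astype(np.float32))[1])/10
    if save: 
        im=p[:,:,::-1].copy(); cv2.drawContours(im,[ct],-1,(255,0,255),1); cv2.imwrite(save,im)
    return cen,np.sqrt(w.sum()),A,r
E
python3 - <<'E'
from h import *
c=np.load('pics/w2.npz'); p,d=c['p'],c['d']
W=cloud(c,d)
hsv=cv2.cvtColor(p,cv2.COLOR_RGB2HSV)
m=((hsv[...,0]<20)&(hsv[...,1]>100)&(hsv[...,2]>60)); 
print(square(c,m,10,(261,192)));print(square(c,m&(W[...,2]>8),10,(261,192)));print(square(c,(W[...,2]>7),10,(261,192),'pics/w2m.png',p))
R=Ro.from_euler('xyz',c['rot']).as_matrix(); T=c['cam_to_world']; print(R.T@(T[:3,3]-c['pos']), R.T@T[:3,:3])
E
```

```text
(array([451.66248926, 132.0539234 ]), np.float64(50.54400947701407), np.float64(10.949496842157064), array([49.78783264, 50.94855347]))
(array([451.74503186, 131.34036793]), np.float64(49.838472485051675), np.float64(10.717844903499802), array([49.78782959, 49.28118286]))
(array([451.75737958, 131.37216531]), np.float64(50.202107946392644), np.float64(10.85392689013589), array([50.21716919, 50.36430359]))
[  83.86317551   -0.22126946 -142.67865817] [[ 1.56864305e-05 -9.44685680e-01 -3.27977081e-01]
 [ 9.99999740e-01 -2.21784973e-04  6.86644059e-04]
 [-7.21403198e-04 -3.27977007e-01  9.44685431e-01]]
```

```bash
cat >> h.py <<'E'
import json
def applied(cmd,d,rz):
    "new commanded pose after shift d (cm, tool) and turn rz"
    p,y=np.array(cmd[0],float),cmd[1]; R=Ro.from_euler('xyz',[np.pi,0,y]).as_matrix()
    return (p+R@np.array(d,float)*10, y-rz)
def setcmd(cmd): json.dump([list(map(float,cmd[0])),float(cmd[1])],open('cmd.json','w')); print('cmd',np.round(cmd[0],2),np.degrees(cmd[1]).round(2))
def getcmd(): a=json.load(open('cmd.json')); return np.array(a[0]),a[1]
def plan(tgt,yawdeg):
    c=getcmd(); print('delta',*delta(c[0],c[1],tgt,np.radians(yawdeg)))
def did(d,rz): setcmd(applied(getcmd(),d,rz))
E
python3 - <<'E'
from h import *
setcmd(([249.588,573.004,231.281],2.7306)); did([-36.2,-32.3,14.1],.976); plan([451.7,131.5,0],100.8)
E
```

```text
cmd [249.59 573.   231.28] 156.45
cmd [452.4  132.28  90.28] 100.53
delta [-0.064 -0.083  9.028] -0.0047
```

>>> {"op": "play_rows", "data": {"rows": [[0,[0,0,2],[0,0,0]],[0,[-0.06,-0.08,4],[0,0,-0.005]],[0,[-0.06,-0.08,6],[0,0,-0.005]],[0,[-0.06,-0.08,7.5],[0,0,-0.005]],[0,[-0.06,-0.08,8.4],[0,0,-0.005]],[0,[-0.06,-0.08,8.8],[0,0,-0.005]],[0,[-0.06,-0.08,9.0],[0,0,-0.005]],[0,[-0.06,-0.08,9.0],[0,0,-0.005]]], "squeeze": 40}}

```text
clock: 1.97
eef_pos: [449.8, 136.6, 1.9]
tcp_rot: [3.141, -0.0, 1.76]
contact_force: [-0.4, 1.0, 0.5]
opening: 0.996
```

>>> {"op": "play_rows", "data": {"rows": [[255,[0,0,0],[0,0,0]],[255,[0,0,0],[0,0,0]],[255,[0,0,0],[0,0,0]],[255,[0,0,0],[0,0,0]],[255,[0,0,0],[0,0,0]],[255,[0,0,0],[0,0,0]],[255,[0,0,0],[0,0,0]]], "squeeze": 40}}

```text
clock: 2.55
eef_pos: [450.2, 136.3, 2.7]
tcp_rot: [3.14, -0.0, 1.76]
contact_force: [-1.9, 1.0, 10.3]
opening: 0.567
```

```bash
python3 - <<'E'
from h import *
did([-.06,-.08,9.0],-.005)
s,c,p,d=snap('w3'); print(s['wrist_torque'].round(2))
E
```

```text
cmd [4.5172e+02 1.3154e+02 2.8000e-01] 100.82
w3 t 2.55 pos [450.25 136.29   2.71] rot [ 3.1403e+00 -2.0000e-04  1.7596e+00] F [-1.9  1.  10.3] op 0.567
[0.03 0.34 0.09]
```

View pics/w3.png

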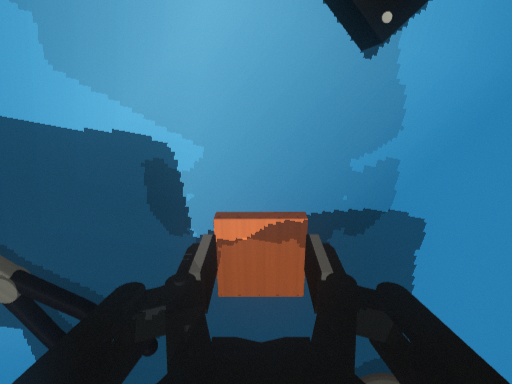

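>>> {"op": "play_rows", "data": {"rows": [[60,[0,0,0],[0,0,0]],[60,[0,0,0],[0,0,0]],[60,[0,0,0],[0,0,0]],[60,[0,0,0],[0,0,0]]]}}

```text
clock: 2.93
eef_pos: [449.8, 136.1, 1.8]
tcp_rot: [3.141, -0.0, 1.76]
contact_force: [-0.1, -0.1, -0.0]
opening: 0.761
```

```bash
python3 - <<'E'
from h import *
s,c,p,d=snap('w4'); print(s['wrist_torque'].round(2)); W=cloud(c,d)
hsv=cv2.cvtColor(p,cv2.COLOR_RGB2HSV)
m=((hsv[...,0]<20)&(hsv[...,1]>100)&(hsv[...,2]>50)); 
print(square(c,m&(W[...,2]>8),10,(261,250),'pics/w4m.png',p))
E
```

```text
w4 t 2.9333 pos [449.76 136.11   1.81] rot [ 3.1415 -0.      1.7597] F [-0.1 -0.1 -0. ] op 0.761
[-0.    0.    0.03]
(array([451.07256277, 131.42270819]), np.float64(50.26339685478266), np.float64(11.097733712276716), array([49.56361084, 51.39484863]))
```

View pics/w4m.png

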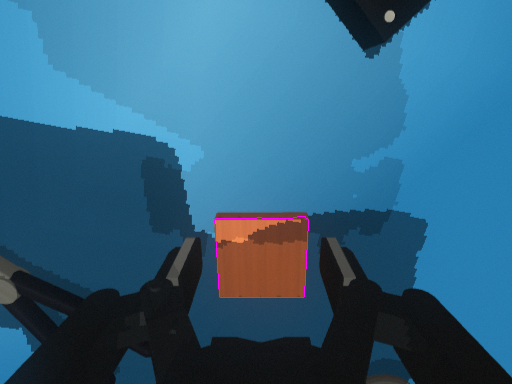

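>>> {"op": "play_rows", "data": {"rows": [[60,[-0.25,0.04,-0.05],[0,0,0]],[60,[-0.48,0.04,-0.05],[0,0,0]],[60,[-0.48,0.04,-0.05],[0,0,0]],[255,[-0.48,0.04,-0.05],[0,0,0]],[255,[-0.48,0.04,-0.05],[0,0,0]],[255,[-0.48,0.04,-0.05],[0,0,0]],[255,[-0.48,0.04,-0.05],[0,0,0]],[255,[-0.48,0.04,-0.05],[0,0,0]],[255,[-0.48,0.04,-0.05],[0,0,0]]], "squeeze": 40}}

```text
clock: 3.73
eef_pos: [451.1, 131.4, 2.6]
tcp_rot: [3.141, 0.0, 1.76]
contact_force: [-1.1, -1.8, 6.3]
opening: 0.57
```

>>> {"op": "play_rows", "data": {"rows": [[255,[0,0,-1],[0,0,0]],[255,[0,0,-3],[0,0,0]],[255,[0,0,-6],[0,0,0]],[255,[0,0,-9],[0,0,0]],[255,[0,0,-11],[0,0,0]],[255,[0,0,-12],[0,0,0]],[255,[0,0,-12],[0,0,0]],[255,[0,0,-12],[0,0,0]]]}}

```text
clock: 4.4
eef_pos: [450.8, 131.5, 122.1]
tcp_rot: [3.141, -0.0, 1.76]
contact_force: [-0.5, 0.2, -1.6]
opening: 0.567
```

```bash
python3 - <<'E'
from h import *
setcmd(([449.76,136.11,1.8],np.radians(100.82))); did([-.48,.04,-.05],0); did([0,0,-12],0)
s,c,p,d=snap('w5'); print(s['wrist_torque'].round(2)); W=cloud(c,d)
hsv=cv2.cvtColor(p,cv2.COLOR_RGB2HSV)
m=((hsv[...,0]<20)&(hsv[...,1]>100)&(hsv[...,2]>50)); 
R=Ro.from_euler('xyz',s['tcp_rot']).as_matrix()
P=W[235:290,230:290].reshape(-1,3); P=P[(abs(P[:,2]-s['eef_pos'][2])<30)]; Q=(P-s['eef_pos'])@R; A=np.c_[Q[:,:2],np.ones(len(Q))]; print('plane tool',np.linalg.lstsq(A,Q[:,2],rcond=None)[0])
zt=np.median(P[:,2]); cen,sd,a,_=square(c,m&(W[...,2]>zt-2.5),zt,(261,250),'pics/w5m.png',p); print(zt,cen,sd,a,'tool off',R.T@(np.r_[cen,zt]-s['eef_pos']))
E
```

```text
cmd [449.76 136.11   1.8 ] 100.82
cmd [451.05 131.47   2.3 ] 100.82
cmd [451.05 131.47 122.3 ] 100.82
w5 t 4.4 pos [450.83 131.48 122.15] rot [ 3.1412e+00 -1.0000e-04  1.7598e+00] F [-0.5  0.2 -1.6] op 0.567
[-0.01 -0.01  0.05]
plane tool [-5.02972425e-04  1.06279246e-03 -7.54581634e+00]
129.69464663638212 [450.64180108 131.71347856] 50.085136520071984 10.935044347499323 tool off [ 0.26772443 -0.13698996 -7.54702719]
```

View pics/w5m.png

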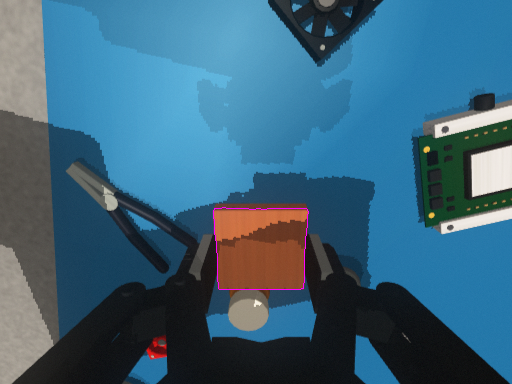

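```bash
python3 - <<'E'
from h import *
plan([665.7,159.3,110],115)
E
```

```text
delta [-1.296 21.605  1.23 ] -0.2475
```

>>> {"op": "play_rows", "data": {"rows": [[255,[-0.1,1.5,0.1],[0,0,-0.02]],[255,[-0.3,5,0.3],[0,0,-0.06]],[255,[-0.5,9,0.5],[0,0,-0.1]],[255,[-0.8,13,0.8],[0,0,-0.15]],[255,[-1,17,1],[0,0,-0.2]],[255,[-1.2,20,1.2],[0,0,-0.23]],[255,[-1.3,21.2,1.2],[0,0,-0.247]],[255,[-1.3,21.6,1.2],[0,0,-0.247]],[255,[-1.3,21.6,1.2],[0,0,-0.247]],[255,[-1.3,21.6,1.2],[0,0,-0.247]]]}}

```text
clock: 5.28
eef_pos: [663.7, 159.0, 108.4]
tcp_rot: [-3.138, -0.001, 2.006]
contact_force: [-0.7, 0.5, -2.8]
opening: 0.566
```

```bash
python3 - <<'E'
from h import *
did([-1.3,21.6,1.2],-.247)
s,c,p,d=snap('w6',2)
E
```

```text
cmd [665.65 159.25 110.3 ] 114.97
w6 t 5.3333 pos [663.69 159.04 109.03] rot [-3.1388e+00 -6.0000e-04  2.0064e+00] F [ 0.2  0.2 -3.2] op 0.563
```

View pics/w6.png

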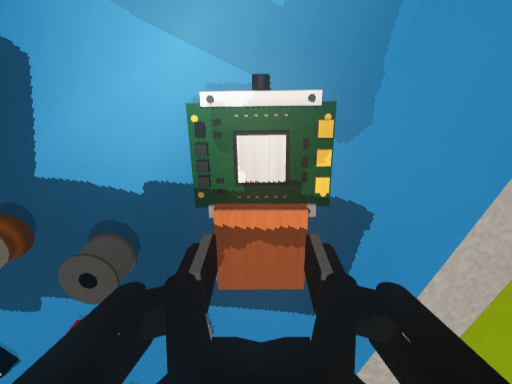

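```bash
python3 - <<'E'
from h import *
s,c,p,d=snap('w7',3); W=cloud(c,d); print(s['qvel'].round(4),s['qpos'].round(4))
hsv=cv2.cvtColor(p,cv2.COLOR_RGB2HSV)
lid=(p.min(2)>150)
# black block: dark & z near 22
blk=(W[...,2]>19.5)&(W[...,2]<26)
ng=~((hsv[...,0]>45)&(hsv[...,0]<100)&(hsv[...,1]>80))
for n,m in [('lid',lid&(W[...,2]>18)),('z',blk),('z+ng',blk&ng),('ng',ng&(W[...,2]<40)&(W[...,2]>10))]:
    print(n,square(c,m,22,(262,158),f'pics/w7_{n}.png',p,close=3))
R=Ro.from_euler('xyz',s['tcp_rot']).as_matrix()
P=W[235:285,230:290].reshape(-1,3); zt=np.median(P[:,2])
m=((hsv[...,0]<20)&(hsv[...,1]>100)&(hsv[...,2]>50)&(W[...,2]>zt-2.5)); cen,sd,a,_=square(c,m,zt,(261,250)); print(zt,cen,sd,a,'tool off',R.T@(np.r_[cen,zt]-s['eef_pos']))
E
```

```text
w7 t 5.4833 pos [664.53 159.24 110.28] rot [-3.1409e+00 -2.0000e-04  2.0067e+00] F [ 0.2 -0.2 -2.2] op 0.568
[ 0.0001 -0.0029 -0.0101 -0.0002 -0.     -0.0007] [ 0.233   0.5634  1.5913  0.      0.9876 -0.203 ]
lid (array([651.65168333, 185.30401299]), np.float64(40.00389066662769), np.float64(25.735369679677657), array([40.12972412, 39.86815796]))
z (array([651.68225117, 185.36818953]), np.float64(46.06717573289772), np.float64(26.007130256143782), array([45.90351562, 46.41965942]))
z+ng (array([651.70280145, 185.44404642]), np.float64(46.008152384204784), np.float64(25.893953131258055), array([45.88963928, 45.97710571]))
ng (array([659.90355001, 176.74354937]), np.float64(58.331309321477335), np.float64(29.690406972618533), array([81.31234131, 70.92412109]))
117.76784460176171 [664.08314109 159.42457785] 49.83997856237166 25.46970213682805 tool off [ 0.36160495 -0.3321629  -7.49060864]
```

View pics/w7_z+ng.png

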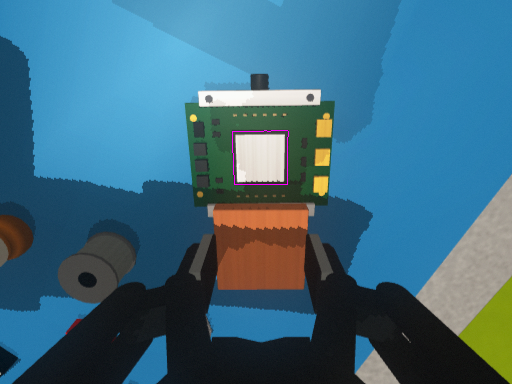

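```bash
python3 - <<'E'
from h import *
plan([652.0,185.2,40],115.65)
E
```

```text
delta [ 2.929 -0.142  7.03 ] -0.0118
```

>>> {"op": "play_rows", "data": {"rows": [[255,[0.5,0,0.5],[0,0,-0.01]],[255,[1.3,0,2],[0,0,-0.01]],[255,[2.2,-0.1,4],[0,0,-0.012]],[255,[2.8,-0.14,5.8],[0,0,-0.012]],[255,[2.93,-0.14,6.7],[0,0,-0.012]],[255,[2.93,-0.14,7.0],[0,0,-0.012]],[255,[2.93,-0.14,7.0],[0,0,-0.012]],[255,[2.93,-0.14,7.0],[0,0,-0.012]],[255,[2.93,-0.14,7.0],[0,0,-0.012]],[255,[2.93,-0.14,7.0],[0,0,-0.012]],[255,[2.93,-0.14,7.0],[0,0,-0.012]]]}}

```text
clock: 6.45
eef_pos: [652.6, 185.2, 41.1]
tcp_rot: [3.14, 0.0, 2.018]
contact_force: [0.4, -0.0, -0.6]
opening: 0.561
```

```bash
python3 - <<'E'
from h import *
did([2.93,-.14,7.0],-.012)
s,c,p,d=snap('w8'); W=cloud(c,d)
hsv=cv2.cvtColor(p,cv2.COLOR_RGB2HSV);R=Ro.from_euler('xyz',s['tcp_rot']).as_matrix()
P=W[240:285,230:290].reshape(-1,3); zt=np.median(P[:,2])
m=((hsv[...,0]<20)&(hsv[...,1]>100)&(hsv[...,2]>50)&(W[...,2]>zt-2.5)); cen,sd,a,_=square(c,m,zt,(261,250)); print(zt,cen,sd,a,'tool off',R.T@(np.r_[cen,zt]-s['eef_pos']))
E
```

```text
cmd [652.02 185.22  40.3 ] 115.66
w8 t 6.45 pos [652.59 185.17  41.11] rot [3.1402e+00 3.0000e-04 2.0185e+00] F [ 0.4 -0.  -0.6] op 0.561
48.595610467767955 [652.08586178 185.4624855 ] 49.843533546284476 25.740629825102648 tool off [ 0.4769922  -0.31634604 -7.48324482]
```

>>> {"op": "play_rows", "data": {"rows": [[255,[0,0,0.5],[0,0,0]],[255,[0,0,0.9],[0,0,0]],[255,[0,0,1.2],[0,0,0]],[255,[0,0,1.35],[0,0,0]],[255,[0,0,1.45],[0,0,0]],[255,[0,0,1.5],[0,0,0]],[255,[0,0,1.5],[0,0,0]],[255,[0,0,1.5],[0,0,0]]]}}

```text
clock: 7.17
eef_pos: [652.0, 185.3, 25.3]
tcp_rot: [3.141, 0.0, 2.019]
contact_force: [0.1, -0.7, -2.1]
opening: 0.565
```

```bash
python3 - <<'E'
from h import *
did([0,0,1.5],0)
from rig import readout; s=readout.sense(); print(s['eef_pos'],s['tcp_rot'],s['contact_force'],s['qvel'])
E
```

```text
cmd [652.02 185.22  25.3 ] 115.66
[652.04224738 185.32405322  25.30660112] [3.14146014e+00 3.50632757e-05 2.01881492e+00] [ 0.13665622 -0.69281114 -2.12042303] [ 3.77058404e-04 -1.71206494e-03  7.84218654e-05 -7.48483898e-04
 -4.98392279e-04  2.25907883e-05]
```

>>> {"op": "play_rows", "data": {"rows": [[255,[0,0,0.03],[0,0,0]],[255,[0,0,0.06],[0,0,0]],[255,[0,0,0.09],[0,0,0]],[255,[0,0,0.09],[0,0,0]],[255,[0,0,0.09],[0,0,0]]]}}

```text
clock: 7.58
eef_pos: [652.1, 185.3, 24.7]
tcp_rot: [3.141, 0.0, 2.019]
contact_force: [-0.8, 0.8, 2.2]
opening: 0.563
```

>>> {"op": "play_rows", "data": {"rows": [[90,[0,0,0.09],[0,0,0]],[60,[0,0,0.09],[0,0,0]],[60,[0,0,0.09],[0,0,0]],[60,[0,0,0.09],[0,0,0]],[60,[0,0,-0.5],[0,0,0]],[60,[0,0,-2],[0,0,0]],[60,[0,0,-4.5],[0,0,0]],[60,[-1.5,0,-7],[0,0,0]],[60,[-3,0,-8],[0,0,0]],[60,[-3,0,-8.5],[0,0,0]],[60,[-3,0,-8.5],[0,0,0]],[60,[-3,0,-8.5],[0,0,0]]]}}

```text
clock: 8.58
eef_pos: [664.7, 158.0, 109.2]
tcp_rot: [-3.141, -0.0, 2.018]
contact_force: [0.1, 0.2, -0.3]
opening: 0.76
```

```bash
python3 - <<'E'
from h import *
did([0,0,.09],0);did([-3,0,-8.59],0)
s,c,p,d=snap('w9',2); W=cloud(c,d)
hsv=cv2.cvtColor(p,cv2.COLOR_RGB2HSV)
m=((hsv[...,0]<20)&(hsv[...,1]>100)&(hsv[...,2]>50)&(W[...,2]>29)); print(square(c,m,32,(261,165),'pics/w9m.png',p)); 
v,u=np.nonzero(m); k=(abs(v-165)<20)&(abs(u-261)<25); P=W[v[k],u[k]]; A=np.c_[P[:,:2]-P[:,:2].mean(0),np.ones(len(P))]; print(np.linalg.lstsq(A,P[:,2],rcond=None)[0])
E
```

```text
cmd [652.02 185.22  24.4 ] 115.66
cmd [665.01 158.18 110.3 ] 115.66
w9 t 8.6333 pos [664.2  158.15 108.52] rot [-3.1403e+00 -5.0000e-04  2.0184e+00] F [-0.5 -1.  -0.3] op 0.76
(array([652.13568692, 184.81199336]), np.float64(50.0229786804563), np.float64(25.73518597229901), array([49.76987305, 49.48544006]))
[-0.23228078  0.47988905 33.0854348 ]
```

View pics/w9m.png

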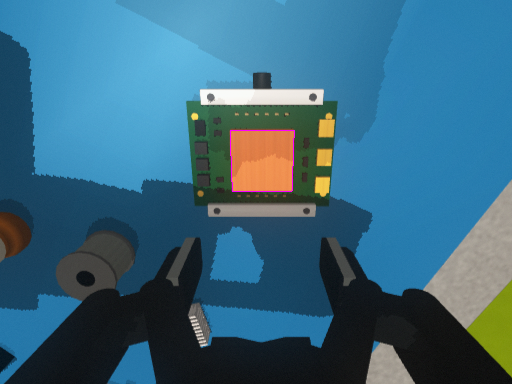

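```bash
python3 - <<'E'
from h import *
s,c,p,d=snap('w10',1); W=cloud(c,d)
hsv=cv2.cvtColor(p,cv2.COLOR_RGB2HSV)
m=((hsv[...,0]<20)&(hsv[...,1]>100)&(hsv[...,2]>50)&(W[...,2]>29)); print(square(c,m,32,(261,165),'pics/w10m.png',p)); 
for v in (135,145,160,175,187): print([W[v-3:v+4,u-4:u+5,2].mean().round(1) for u in (237,250,262,275,288)])
E
```

```text
w10 t 8.6833 pos [663.96 158.27 108.15] rot [-3.1396e+00 -6.0000e-04  2.0188e+00] F [ 0.5  0.5 -0.1] op 0.762
(array([651.99307757, 185.08647699]), np.float64(49.993630049647166), np.float64(25.760037195937926), array([49.82408752, 49.40920105]))
[np.float64(32.1), np.float64(39.1), np.float64(35.6), np.float64(35.7), np.float64(32.2)]
[np.float64(32.1), np.float64(32.2), np.float64(35.8), np.float64(32.3), np.float64(32.2)]
[np.float64(35.6), np.float64(32.1), np.float64(32.2), np.float64(32.2), np.float64(32.3)]
[np.float64(32.2), np.float64(32.3), np.float64(32.2), np.float64(39.2), np.float64(32.3)]
[np.float64(32.3), np.float64(32.3), np.float64(32.3), np.float64(32.2), np.float64(32.2)]
```

```bash
python3 - <<'E'
from h import *
plan([439.5,-311,110],122)
E
```

```text
delta [-3.2526e+01 -4.0643e+01  3.0000e-02] -0.1107
```

>>> {"op": "play_rows", "data": {"rows": [[60,[-1,-1.2,0],[0,0,0]],[60,[-2.9,-3.7,0],[0,0,0]],[60,[-5.4,-6.7,0],[0,0,0]],[60,[-7.8,-9.7,0],[0,0,0]],[60,[-10.4,-13,0],[0,0,0]],[40,[-13,-16.2,0],[0,0,0]],[0,[-15.6,-19.5,0],[0,0,0]],[0,[-18.2,-22.7,0],[0,0,0]],[0,[-20.8,-26,0],[0,0,0]],[0,[-23.4,-29.2,0],[0,0,0]],[0,[-26,-32.5,0],[0,0,0]],[0,[-28.6,-35.7,0],[0,0,0]]]}}

```text
clock: 9.73
eef_pos: [464.8, -255.5, 108.9]
tcp_rot: [-3.141, -0.001, 2.019]
contact_force: [0.8, -0.1, 0.1]
opening: 1.0
```

>>> {"op": "play_rows", "data": {"rows": [[0,[-2,-2.5,0],[0,0,-0.05]],[0,[-3.2,-4,0],[0,0,-0.1]],[0,[-3.8,-4.7,0],[0,0,-0.11]],[0,[-3.92,-4.94,0],[0,0,-0.11]],[0,[-3.92,-4.94,0],[0,0,-0.11]],[0,[-3.92,-4.94,0],[0,0,-0.11]],[0,[-3.92,-4.94,0],[0,0,-0.11]],[0,[-3.92,-4.94,0],[0,0,-0.11]]]}}

```text
clock: 10.4
eef_pos: [439.8, -310.0, 109.2]
tcp_rot: [-3.142, -0.0, 2.13]
contact_force: [-0.3, -0.6, -0.2]
opening: 1.003
```

```bash
python3 - <<'E'
from h import *
did([-28.6,-35.7,0],0); did([-3.92,-4.94,0],-.11)
s,c,p,d=snap('s1',2); W=cloud(c,d)
cv2.imwrite('pics/s1z.png',np.clip(W[...,2]*6,0,255).astype(np.uint8))
m=(W[...,2]>26)&(W[...,2]<36); print(square(c,m,30,(261,194),'pics/s1m.png',p,close=9,hull=True))
E
```

```text
cmd [ 467.06 -254.21  110.3 ] 115.66
cmd [ 439.5  -310.93  110.3 ] 121.96
s1 t 10.45 pos [ 439.84 -310.12  109.28] rot [-3.1416e+00 -2.0000e-04  2.1299e+00] F [-0.1 -0.1  0.4] op 1.001
(array([ 439.84244166, -315.99286053]), np.float64(61.176035579169046), np.float64(31.162724615616877), array([60.87730103, 61.44694214]))
```

View pics/s1m.png

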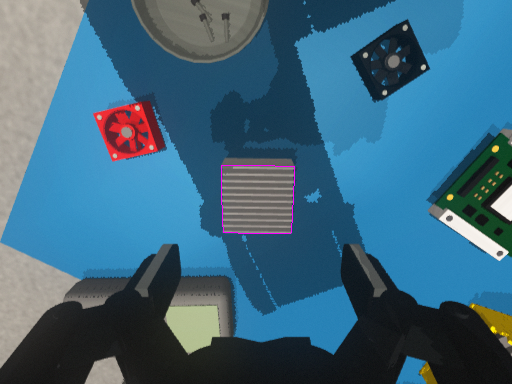

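```bash
python3 - <<'E'
from h import *
c=np.load('pics/s1.npz'); p,d=c['p'],c['d'];W=cloud(c,d)
for zt in (27,28): print(square(c,(W[...,2]>zt)&(W[...,2]<36),30,(261,194),close=9))
hsv=cv2.cvtColor(p,cv2.COLOR_RGB2HSV); m=(hsv[...,1]<70)&(W[...,2]>15); print(square(c,m,30,(261,194),'pics/s1n.png',p,close=5))
plan([439.8,-315.8,6],121.3)
print(pix(c,[439.84,-316,30]))
E
```

```text
(array([ 439.97027911, -316.077825  ]), np.float64(60.530221922375745), np.float64(31.114553850086022), array([59.98689575, 61.10761719]))
(array([ 440.0168716 , -316.12133366]), np.float64(60.46951114896479), np.float64(31.21196517287629), array([60.08760376, 60.80393677]))
(array([ 439.09785321, -314.76815667]), np.float64(61.691777620127745), np.float64(30.98154755035295), array([59.58734131, 64.03251953]))
delta [-0.429 -0.233 10.43 ] 0.0116
[257.09822581 200.51813502]
```

```bash
python3 - <<'E'
from h import *
c=np.load('pics/s1.npz'); p,d=c['p'],c['d'];W=cloud(c,d)
cmd=getcmd(); R=Ro.from_euler('xyz',[np.pi,0,np.radians(121.15)]).as_matrix(); g=np.array([440,-316.1,0])
for u,v in [(120,272),(200,278),(228,280),(232,300)]: print((W[v,u]-g)@R)
plan([440,-316.1,3],121.15)
E
```

```text
[ -94.04447996 -142.37733656   -0.63555437]
[-95.31317175 -57.74045779  -7.18547933]
[-97.86960282 -29.19038355  -6.47593332]
[-127.35001598  -26.03909461   -1.59049271]
delta [-0.465 -0.231 10.73 ] 0.0142
```

Multimeter is 95 mm away, so it is clear. Descending.

>>> {"op": "play_rows", "data": {"rows": [[0,[-0.2,-0.1,1],[0,0,0.014]],[0,[-0.46,-0.23,3],[0,0,0.014]],[0,[-0.46,-0.23,6],[0,0,0.014]],[0,[-0.46,-0.23,8.5],[0,0,0.014]],[0,[-0.46,-0.23,10],[0,0,0.014]],[0,[-0.46,-0.23,10.6],[0,0,0.014]],[0,[-0.46,-0.23,10.7],[0,0,0.014]],[0,[-0.46,-0.23,10.7],[0,0,0.014]]]}}

```text
clock: 11.17
eef_pos: [440.1, -316.0, 2.2]
tcp_rot: [-3.141, -0.0, 2.115]
contact_force: [0.9, 0.1, 0.2]
opening: 1.003
```

>>> {"op": "play_rows", "data": {"rows": [[255,[0,0,0],[0,0,0]],[255,[0,0,0],[0,0,0]],[255,[0,0,0],[0,0,0]],[255,[0,0,0],[0,0,0]],[255,[0,0,0],[0,0,0]],[255,[0,0,0],[0,0,0]]], "squeeze": 30}}

```text
clock: 11.67
eef_pos: [440.7, -316.6, 3.5]
tcp_rot: [3.141, 0.002, 2.115]
contact_force: [-0.6, 0.4, 6.5]
opening: 0.694
```

>>> {"op": "play_rows", "data": {"rows": [[255,[0,0,-1],[0,0,0]],[255,[0,0,-3],[0,0,0]],[255,[0,0,-6],[0,0,0]],[255,[0,0,-9],[0,0,0]],[255,[0,0,-11.5],[0,0,0]],[255,[0,0,-12.7],[0,0,0]],[255,[0,0,-13],[0,0,0]],[255,[0,0,-13],[0,0,0]],[255,[0,0,-13],[0,0,0]]]}}

```text
clock: 12.42
eef_pos: [439.5, -315.7, 132.0]
tcp_rot: [-3.141, -0.001, 2.115]
contact_force: [0.2, 0.9, -2.3]
opening: 0.698
```

```bash
cat >> h.py <<'E'
def held(s,c,p,d,seed,thick,save=None,box=(225,280,235,285)):
    W=cloud(c,d); R=Ro.from_euler('xyz',s['tcp_rot']).as_matrix()
    v0,v1,u0,u1=box; Q=((W-s['eef_pos'])@R); B=Q[v0:v1,u0:u1].reshape(-1,3); B=B[d[v0:v1,u0:u1].ravel()>0]
    zt=np.percentile(B[:,2],5)+0.6; top=np.median(B[B[:,2]<zt+1.5][:,2])
    k=B[abs(B[:,2]-top)<1.8]; pl=np.linalg.lstsq(np.c_[k[:,:2],np.ones(len(k))],k[:,2],rcond=None)[0]
    m=(abs(Q[...,2]-top)<2)&(d>0); wz=s['eef_pos'][2]-top
    cen,sd,a,r=square(c,m,wz,seed,save,p,close=9)
    print('top above TCP',-top,'tilt',pl[:2],'underside rel TCP',-top-thick,'side',sd,r,'tool off',(R.T@(np.r_[cen,wz]-s['eef_pos'])).round(2),'ang-yaw',(a-np.degrees(s['tcp_rot'][2])+45)%90-45, 'cen',cen)
E
python3 - <<'E'
from h import *
did([-.46,-.23,10.7],.014); did([0,0,-13],0)
s,c,p,d=snap('s2',2); held(s,c,p,d,(261,250),30,'pics/s2m.png')
E
```

```text
cmd [ 439.99 -316.05    3.3 ] 121.16
cmd [ 439.99 -316.05  133.3 ] 121.16
s2 t 12.4667 pos [ 439.29 -315.54  131.42] rot [-3.1409e+00 -1.5000e-03  2.1147e+00] F [-0.3  0.4 -0.6] op 0.697
top above TCP 26.39575003954833 tilt [-0.0093016  0.0002782] underside rel TCP -3.6042499604516713 side 60.93066282720425 [72.33135986 61.4432312 ] tool off [  1.2   -0.36 -26.39] ang-yaw 0.09571206007404953 cen [ 438.39511163 -314.7229891 ]
```

View pics/s2m.png

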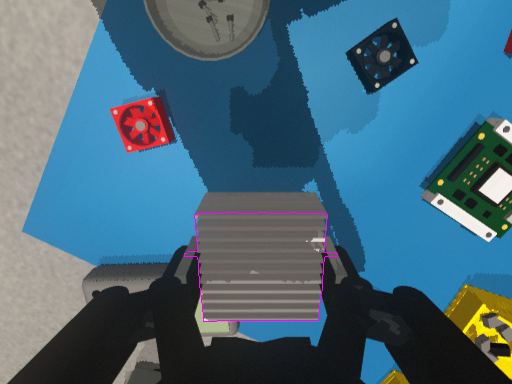

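```bash
python3 - <<'E'
from h import *
plan([652.6,184.4,80],121.16);plan([652.6,184.4,80],115.7)
E
```

```text
delta [31.824 44.089  5.33 ] 0.0
delta [31.824 44.089  5.33 ] 0.0953
```

>>> {"op": "play_rows", "data": {"rows": [[255,[0.6,0.9,0],[0,0,0]],[255,[2.2,3.1,0],[0,0,0]],[255,[4.5,6.2,0],[0,0,0]],[255,[6.7,9.3,0],[0,0,0]],[255,[8.9,12.3,0],[0,0,0]],[255,[11.1,15.4,0],[0,0,0]],[255,[13.4,18.5,0],[0,0,0]],[255,[15.6,21.6,0],[0,0,0]],[255,[17.8,24.7,0],[0,0,0]],[255,[20,27.8,0],[0,0,0]],[255,[22.3,30.9,0],[0,0,0]],[255,[24.5,33.9,0],[0,0,0]]]}}

```text
clock: 13.52
eef_pos: [603.0, 71.9, 131.3]
tcp_rot: [-3.14, -0.001, 2.115]
contact_force: [0.1, -1.2, -2.9]
opening: 0.693
```

>>> {"op": "play_rows", "data": {"rows": [[255,[2.1,2.9,0.5],[0,0,0.05]],[255,[4.2,5.9,1.5],[0,0,0.09]],[255,[5.8,8.1,2.8],[0,0,0.095]],[255,[6.8,9.5,4],[0,0,0.095]],[255,[7.3,10.1,4.9],[0,0,0.095]],[255,[7.32,10.19,5.3],[0,0,0.095]],[255,[7.32,10.19,5.3],[0,0,0.095]],[255,[7.32,10.19,5.3],[0,0,0.095]],[255,[7.32,10.19,5.3],[0,0,0.095]],[255,[7.32,10.19,5.3],[0,0,0.095]],[255,[7.32,10.19,5.3],[0,0,0.095]],[255,[7.32,10.19,5.3],[0,0,0.095]]]}}

```text
clock: 14.52
eef_pos: [652.8, 183.9, 80.0]
tcp_rot: [3.141, 0.0, 2.019]
contact_force: [-0.0, -0.4, -1.1]
opening: 0.698
```

```bash
python3 - <<'E'
from h import *
did([24.5,33.9,0],0); did([7.32,10.19,5.3],.095)
s,c,p,d=snap('s3',2); held(s,c,p,d,(261,250),30,'pics/s3m.png')
E
```

```text
cmd [603.31  69.01 133.3 ] 121.16
cmd [652.63 184.37  80.3 ] 115.72
s3 t 14.5667 pos [652.78 184.01  79.88] rot [3.1409e+00 2.0000e-04 2.0192e+00] F [ 0.3  0.8 -2. ] op 0.7
top above TCP 26.402877639349676 tilt [-1.23047571e-02  5.16550189e-05] underside rel TCP -3.5971223606503244 side 60.860528557180764 [72.31486206 60.46427612] tool off [  1.16  -0.27 -26.4 ] ang-yaw -0.028083380980618244 cen [652.01213796 184.93931502]
```

View pics/s3m.png

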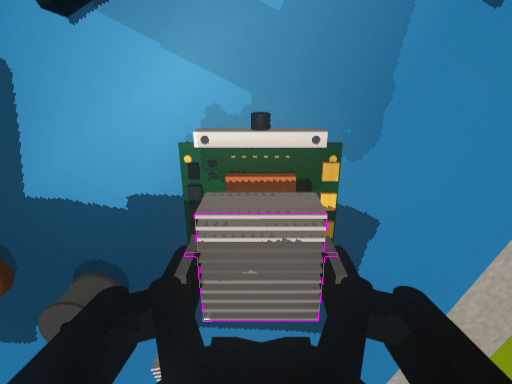

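>>> {"op": "play_rows", "data": {"rows": [[255,[0,0,0.7],[0,0,-0.002]],[255,[0,0,1.7],[0,0,-0.002]],[255,[0,0,2.8],[0,0,-0.002]],[255,[0,0,3.6],[0,0,-0.002]],[255,[0,0,4.1],[0,0,-0.002]],[255,[0,0,4.3],[0,0,-0.002]],[255,[0,0,4.3],[0,0,-0.002]],[255,[0,0,4.3],[0,0,-0.002]],[255,[0,0,4.3],[0,0,-0.002]],[255,[0,0,4.3],[0,0,-0.002]]]}}

```text
clock: 15.45
eef_pos: [652.6, 184.5, 36.2]
tcp_rot: [3.142, 0.0, 2.022]
contact_force: [0.2, -0.7, -1.2]
opening: 0.696
```

>>> {"op": "play_rows", "data": {"rows": [[255,[0,0,0.04],[0,0,0]],[255,[0,0,0.08],[0,0,0]],[255,[0,0,0.12],[0,0,0]],[255,[0,0,0.16],[0,0,0]],[255,[0,0,0.16],[0,0,0]]]}}

```text
clock: 15.87
eef_pos: [652.6, 184.5, 35.5]
tcp_rot: [3.141, 0.0, 2.022]
contact_force: [-3.6, -0.6, 6.4]
opening: 0.697
```

>>> {"op": "play_rows", "data": {"rows": [[90,[0,0,0],[0,0,0]],[60,[0,0,0],[0,0,0]],[30,[0,0,0],[0,0,0]],[30,[0,0,0],[0,0,0]],[30,[0,0,-0.5],[0,0,0]],[30,[0,0,-2],[0,0,0]],[30,[0,0,-4.5],[0,0,0]],[30,[-1.5,0,-7],[0,0,0]],[30,[-3,0,-8.5],[0,0,0]],[30,[-3,0,-9],[0,0,0]],[30,[-3,0,-9],[0,0,0]],[30,[-3,0,-9],[0,0,0]]]}}

```text
clock: 16.87
eef_pos: [665.4, 157.7, 125.1]
tcp_rot: [3.141, -0.0, 2.021]
contact_force: [-0.6, -0.5, -1.2]
opening: 0.882
```

```bash
python3 - <<'E'
from h import *
did([0,0,4.3],-.002);did([0,0,.16],0);did([-3,0,-9],0)
s,c,p,d=snap('s4',3); W=cloud(c,d)
for zt in (59,60): print(square(c,(W[...,2]>zt)&(W[...,2]<66),62,(261,170),'pics/s4m.png',p,close=9))
print([np.median(W[v-3:v+4,u-4:u+5,2]).round(1) for v in (135,150,190,205) for u in (237,262,288)])
E
```

```text
cmd [652.63 184.37  37.3 ] 115.83
cmd [652.63 184.37  35.7 ] 115.83
cmd [665.7  157.37 125.7 ] 115.83
s4 t 16.9667 pos [664.6  157.81 123.78] rot [-3.1398e+00 -6.0000e-04  2.0221e+00] F [ 0.4 -0.2  0.4] op 0.882
(array([652.26275545, 184.86166582]), np.float64(60.058109388965384), np.float64(25.857286751192635), array([59.96509399, 59.57121582]))
(array([652.26275545, 184.86166582]), np.float64(60.058109388965384), np.float64(25.857286751192635), array([59.96509399, 59.57121582]))
[np.float64(56.5), np.float64(56.2), np.float64(56.3), np.float64(56.9), np.float64(57.2), np.float64(57.6), np.float64(59.1), np.float64(59.3), np.float64(59.2), np.float64(20.5), np.float64(20.5), np.float64(20.5)]
```

View pics/s4m.png

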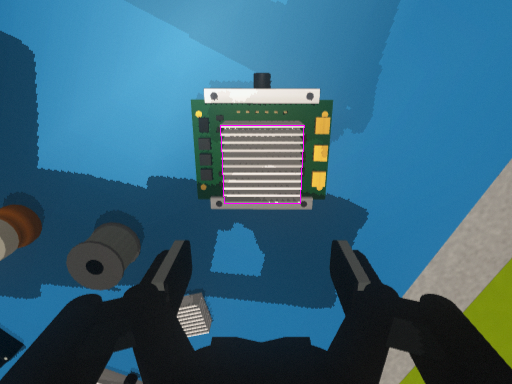

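```bash
python3 - <<'E'
from h import *
c=np.load('pics/s4.npz'); W=cloud(c,c['d']); 
B=W[128:202,222:302].reshape(-1,3); k=B[(B[:,2]>60.5)&(B[:,2]<65)]; R=Ro.from_euler('z',25.86,degrees=True).as_matrix()[:2,:2]
q=(k[:,:2]-[652.2,184.9])@R; print(np.linalg.lstsq(np.c_[q,np.ones(len(q))],k[:,2],rcond=None)[0],len(k))
plan([471,281.5,110],143.6)
E
```

```text
[1.21130650e-03 6.89998281e-04 6.19825973e+01] 2137
delta [ 19.656 -12.116   1.57 ] -0.4847
```

>>> {"op": "play_rows", "data": {"rows": [[0,[1,-0.6,0],[0,0,-0.05]],[0,[3.5,-2.1,0.2],[0,0,-0.12]],[0,[6.5,-4,0.5],[0,0,-0.2]],[0,[9.5,-5.9,0.8],[0,0,-0.3]],[0,[12.5,-7.7,1],[0,0,-0.4]],[0,[15.5,-9.6,1.3],[0,0,-0.47]],[0,[18,-11.1,1.5],[0,0,-0.485]],[0,[19.3,-11.9,1.6],[0,0,-0.485]],[0,[19.7,-12.1,1.6],[0,0,-0.485]],[0,[19.7,-12.1,1.6],[0,0,-0.485]],[0,[19.7,-12.1,1.6],[0,0,-0.485]],[0,[19.7,-12.1,1.6],[0,0,-0.485]]]}}

```text
clock: 18.02
eef_pos: [472.2, 281.7, 108.8]
tcp_rot: [3.141, 0.001, 2.506]
contact_force: [-0.4, -0.1, -0.4]
opening: 1.0
```

```bash
python3 - <<'E'
from h import *
did([19.7,-12.1,1.6],-.485)
s,c,p,d=snap('f1',2); W=cloud(c,d)
hsv=cv2.cvtColor(p,cv2.COLOR_RGB2HSV)
m=(W[...,2]>22)&(W[...,2]<31); print(square(c,m,25,(261,194),'pics/f1m.png',p,close=7))
m=(W[...,2]>23)&(W[...,2]<31); print(square(c,m,25,(261,194),'pics/f1m.png',p,close=7))
E
```

```text
cmd [470.95 281.96 109.7 ] 143.62
f1 t 18.0667 pos [472.13 281.54 108.78] rot [3.1411e+00 4.0000e-04 2.5055e+00] F [ 0.1  0.6 -0.1] op 0.999
(array([469.83534957, 285.99165728]), np.float64(17.361366495606813), np.float64(-30.619746609102993), array([18.61277771, 18.81073761]))
(array([469.8582293 , 285.71294605]), np.float64(16.725050634993234), np.float64(-23.79268414861931), array([17.82511597, 17.89267578]))
```

View pics/f1m.png

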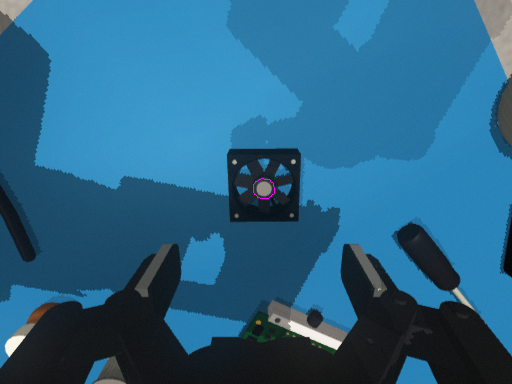

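```bash
sed -i 's/s\[i,4\]>150/s[i,4]>MINA/; s/^import numpy as np,cv2/import numpy as np,cv2\nMINA=150/' h.py; python3 - <<'E'
import h; from h import *
h.MINA=900
c=np.load('pics/f1.npz'); p,d=c['p'],c['d'];W=cloud(c,d)
for z in (22,23): print(square(c,(W[...,2]>z)&(W[...,2]<31),25,(263,185),'pics/f1n.png',p,close=5))
plan([469.8,285.9,3],143.6)
g=np.array([469.8,285.9,0]); R=Ro.from_euler('xyz',[np.pi,0,np.radians(143.6)]).as_matrix()
for u,v in [(400,238),(457,285),(280,305)]: print(((W[v,u]-g)@R).round(0))
E
```

```text
(array([470.29232082, 285.6233574 ]), np.float64(60.46829571691834), np.float64(-36.242209389056825), array([60.36633911, 59.9642334 ]))
(array([470.32969341, 285.62778851]), np.float64(60.440681292589936), np.float64(-36.21914043239185), array([60.36633911, 59.9642395 ]))
delta [ 0.326  0.248 10.67 ] 0.0003
[-53. 128. -15.]
[-98. 186. -25.]
[-140.   18.   -5.]
```

View pics/f1n.png

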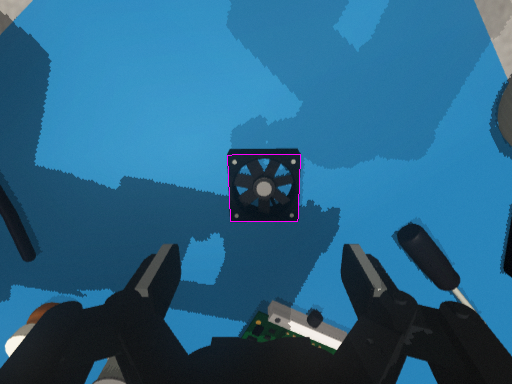

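```bash
python3 - <<'E'
from h import *
plan([469.9,285.95,2.5],143.77)
E
```

```text
delta [ 0.321  0.258 10.72 ] -0.0026
```

>>> {"op": "play_rows", "data": {"rows": [[0,[0.1,0.1,1],[0,0,-0.003]],[0,[0.32,0.26,3],[0,0,-0.003]],[0,[0.32,0.26,6],[0,0,-0.003]],[0,[0.32,0.26,8.5],[0,0,-0.003]],[0,[0.32,0.26,10],[0,0,-0.003]],[0,[0.32,0.26,10.6],[0,0,-0.003]],[0,[0.32,0.26,10.7],[0,0,-0.003]],[0,[0.32,0.26,10.7],[0,0,-0.003]]]}}

```text
clock: 18.78
eef_pos: [470.1, 285.9, 1.6]
tcp_rot: [-3.141, -0.0, 2.509]
contact_force: [0.2, -0.5, 0.7]
opening: 1.002
```

>>> {"op": "play_rows", "data": {"rows": [[255,[0,0,0],[0,0,0]],[255,[0,0,0],[0,0,0]],[255,[0,0,0],[0,0,0]],[255,[0,0,0],[0,0,0]],[255,[0,0,0],[0,0,0]],[255,[0,0,0],[0,0,0]]], "squeeze": 25}}

```text
clock: 19.28
eef_pos: [470.7, 286.4, 2.9]
tcp_rot: [3.14, 0.001, 2.51]
contact_force: [0.1, -1.3, 6.6]
opening: 0.694
```

>>> {"op": "play_rows", "data": {"rows": [[255,[0,0,-1],[0,0,0]],[255,[0,0,-3],[0,0,0]],[255,[0,0,-6],[0,0,0]],[255,[0,0,-9],[0,0,0]],[255,[0,0,-11.5],[0,0,0]],[255,[0,0,-12.7],[0,0,0]],[255,[0,0,-13],[0,0,0]],[255,[0,0,-13],[0,0,0]],[255,[0,0,-13],[0,0,0]]]}}

```text
clock: 20.03
eef_pos: [469.2, 285.6, 130.7]
tcp_rot: [-3.14, -0.001, 2.51]
contact_force: [-0.1, 0.2, -1.3]
opening: 0.694
```

```bash
python3 - <<'E'
import h
from h import *
h.MINA=900
did([.32,.26,10.7],-.003); did([0,0,-13],0)
s,c,p,d=snap('f2',2); held(s,c,p,d,(261,265),25,'pics/f2m.png',box=(215,330,200,320))
plan([652.3,184.7,110],115.85)
E
```

```text
cmd [469.92 285.96   2.7 ] 143.79
cmd [469.92 285.96 132.7 ] 143.79
f2 t 20.0833 pos [468.89 285.43 130.27] rot [-3.1393e+00 -1.0000e-03  2.5098e+00] F [ 0.1 -0.2 -0.9] op 0.698
top above TCP 22.122778953367906 tilt [-0.00280258  0.00219549] underside rel TCP -2.877221046632094 side 16.893851027921066 [18.4167511  18.56732483] tool off [  1.29  -0.56 -22.12] ang-yaw 13.97624768707638 cen [467.56772245 285.77098919]
delta [-20.697   2.603   2.27 ] 0.4877
```

View pics/f2m.png

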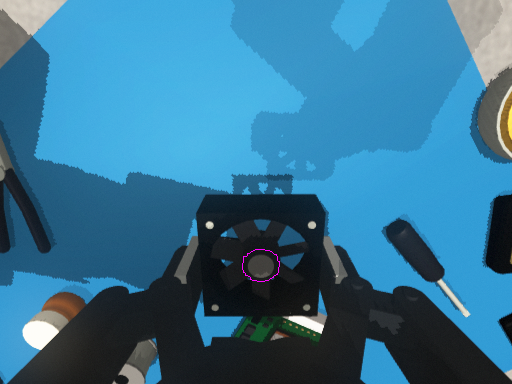

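```bash
python3 - <<'E'
import h
from h import *
h.MINA=2500
c=np.load('pics/f2.npz'); s=dict(eef_pos=c['pos'],tcp_rot=c['rot']); held(s,c,c['p'],c['d'],(261,255),25,'pics/f2n.png',box=(215,330,200,320))
E
```

```text
top above TCP 22.122778953367906 tilt [-0.00280258  0.00219549] underside rel TCP -2.877221046632094 side 61.211385013055796 [72.63527832 60.98204346] tool off [  0.19  -0.59 -22.12] ang-yaw 0.13195829810115356 cen [468.43687156 285.09884445]
```

View pics/f2n.png

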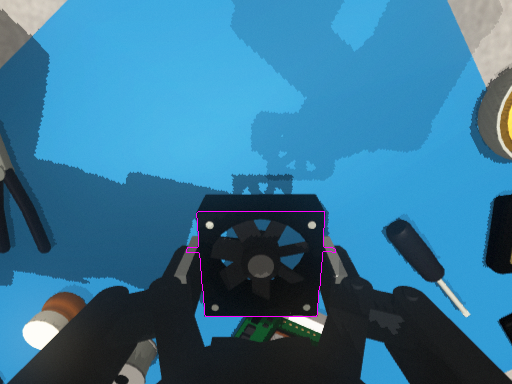

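```bash
python3 - <<'E'
from h import *
c=np.load('pics/f2.npz'); p=c['p']; R=Ro.from_euler('xyz',c['rot']).as_matrix(); z=c['pos'][2]+22.12
P=[]
for u,v in [(209,225),(312,225),(215,308),(306,308)]:
    w=p[v-8:v+9,u-8:u+9].astype(float).mean(2); b=(w>w.min()+.5*(w.max()-w.min())); vv,uu=np.nonzero(b); P.append(((ray(c,u-8+uu.mean(),v-8+vv.mean(),z)-c['pos'])@R)); print(P[-1].round(2))
print(np.mean(P,0))
E
```

```text
[ 23.55 -24.63 -22.04]
[ 23.64  23.44 -22.15]
[-26.56 -24.66 -22.09]
[-25.83  23.05 -22.2 ]
[ -1.29989914  -0.70068343 -22.1197206 ]
```

```bash
python3 - <<'E'
from h import *
plan([652.0,185.4,100],115.75)
E
```

```text
delta [-20.632   2.642   3.27 ] 0.4894
```

>>> {"op": "play_rows", "data": {"rows": [[255,[-1,0.1,0],[0,0,0.03]],[255,[-3.5,0.4,0.2],[0,0,0.1]],[255,[-7,0.9,0.6],[0,0,0.19]],[255,[-10.5,1.3,1.2],[0,0,0.29]],[255,[-14,1.8,1.9],[0,0,0.38]],[255,[-17,2.2,2.5],[0,0,0.45]],[255,[-19.3,2.5,3],[0,0,0.485]],[255,[-20.4,2.64,3.2],[0,0,0.489]],[255,[-20.63,2.64,3.25],[0,0,0.489]],[255,[-20.63,2.64,3.25],[0,0,0.489]],[255,[-20.63,2.64,3.25],[0,0,0.489]],[255,[-20.63,2.64,3.25],[0,0,0.489]]]}}

```text
clock: 21.13
eef_pos: [650.8, 186.2, 99.3]
tcp_rot: [-3.141, -0.0, 2.022]
contact_force: [-0.1, 0.6, 0.0]
opening: 0.693
```

>>> {"op": "play_rows", "data": {"rows": [[255,[0,0,0.3],[0,0,0]],[255,[0,0,1],[0,0,0]],[255,[0,0,1.8],[0,0,0]],[255,[0,0,2.5],[0,0,0]],[255,[0,0,2.9],[0,0,0]],[255,[0,0,3.1],[0,0,0]],[255,[0,0,3.1],[0,0,0]],[255,[0,0,3.1],[0,0,0]],[255,[0,0,3.1],[0,0,0]],[255,[0,0,3.1],[0,0,0]],[255,[0,0,3.1],[0,0,0]]]}}

```text
clock: 22.05
eef_pos: [652.1, 185.5, 68.6]
tcp_rot: [3.141, 0.0, 2.021]
contact_force: [-1.0, -0.5, -1.2]
opening: 0.695
```

```bash
python3 - <<'E'
import h
from h import *
h.MINA=2500
did([-20.63,2.64,3.25],.489);did([0,0,3.1],0)
s,c,p,d=snap('f3',1); held(s,c,p,d,(261,255),25,'pics/f3m.png',box=(215,330,200,320))
E
```

```text
cmd [651.97 185.39 100.2 ] 115.77
cmd [651.97 185.39  69.2 ] 115.77
f3 t 22.05 pos [652.13 185.5   68.59] rot [3.1411e+00 1.0000e-04 2.0208e+00] F [-1.  -0.5 -1.2] op 0.695
top above TCP 22.106735507491006 tilt [-0.00199576  0.00115291] underside rel TCP -2.893264492508994 side 61.19359456499221 [72.6335144  61.00720825] tool off [ -0.07  -0.27 -22.11] ang-yaw -0.030091315548446573 cen [651.90176754 185.30876138]
```

View pics/f3m.png

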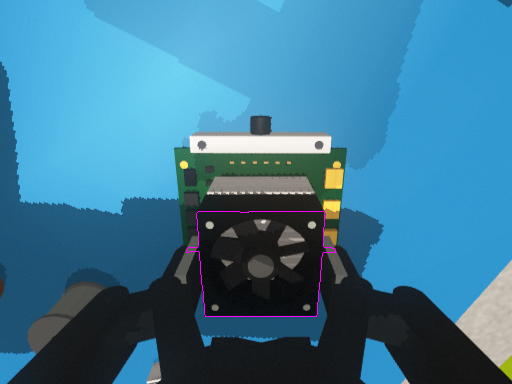

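>>> {"op": "play_rows", "data": {"rows": [[255,[0,0,0.1],[0,0,0]],[255,[0,0,0.2],[0,0,0]],[255,[0,0,0.28],[0,0,0]],[255,[0,0,0.34],[0,0,0]],[255,[0,0,0.38],[0,0,0]],[255,[0,0,0.42],[0,0,0]],[255,[0,0,0.45],[0,0,0]],[255,[0,0,0.45],[0,0,0]]]}}

```text
clock: 22.77
eef_pos: [651.9, 185.5, 65.0]
tcp_rot: [3.141, 0.0, 2.021]
contact_force: [-4.1, -1.8, 10.5]
opening: 0.699
```

>>> {"op": "play_rows", "data": {"rows": [[255,[0,0,-0.02],[0,0,0]],[90,[0,0,-0.02],[0,0,0]],[60,[0,0,-0.02],[0,0,0]],[30,[0,0,-0.02],[0,0,0]],[30,[0,0,-0.02],[0,0,0]],[30,[0,0,-0.5],[0,0,0]],[30,[0,0,-2],[0,0,0]],[30,[0,0,-4.5],[0,0,0]],[30,[-1.5,0,-7],[0,0,0]],[30,[-3,0,-8.5],[0,0,0]],[30,[-3,0,-9],[0,0,0]],[30,[-3,0,-9],[0,0,0]]]}}

```text
clock: 23.77
eef_pos: [666.1, 158.2, 155.6]
tcp_rot: [3.139, 0.001, 2.02]
contact_force: [0.1, 0.3, 0.4]
opening: 0.89
```

```bash
python3 - <<'E'
import h
from h import *
h.MINA=1200
did([0,0,.45],0);did([-3,0,-9],0)
s,c,p,d=snap('f4',3); W=cloud(c,d)
print(square(c,(W[...,2]>84.5)&(W[...,2]<91),87,(261,170),'pics/f4m.png',p,close=7))
B=W[125:215,210:310].reshape(-1,3); k=B[(B[:,2]>85.2)&(B[:,2]<90)]; R=Ro.from_euler('z',25.86,degrees=True).as_matrix()[:2,:2]
q=(k[:,:2]-[652,185.2])@R; print(np.linalg.lstsq(np.c_[q,np.ones(len(q))],k[:,2],rcond=None)[0],len(k))
plan([658.5,-20,110],120)
E
```

```text
cmd [651.97 185.39  64.7 ] 115.77
cmd [665.02 158.38 154.7 ] 115.77
f4 t 23.8667 pos [664.3  158.68 153.08] rot [-3.1407e+00 -5.0000e-04  2.0206e+00] F [-0.2  0.1 -0.2] op 0.888
(array([651.93918009, 184.89808872]), np.float64(60.40036940916074), np.float64(25.79373989785081), array([60.0673584 , 59.96072998]))
[ 4.63260325e-04 -6.94103885e-04  8.69474778e+01] 2836
delta [-15.78   -8.343   4.47 ] -0.0738
```

View pics/f4m.png

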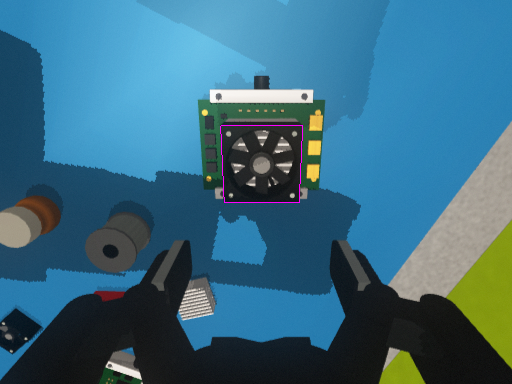

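```bash
python3 - <<'E'
from h import *
plan([658.5,-20,100],130.7)
E
```

```text
delta [-15.78   -8.343   5.47 ] -0.2605
```

>>> {"op": "play_rows", "data": {"rows": [[30,[-0.8,-0.4,0],[0,0,-0.03]],[30,[-3,-1.6,0.2],[0,0,-0.08]],[30,[-6,-3.2,0.8],[0,0,-0.15]],[30,[-9,-4.8,2],[0,0,-0.2]],[30,[-12,-6.3,3.5],[0,0,-0.25]],[30,[-14.5,-7.6,4.8],[0,0,-0.26]],[30,[-15.6,-8.2,5.4],[0,0,-0.26]],[30,[-15.8,-8.35,5.5],[0,0,-0.26]],[30,[-15.8,-8.35,5.5],[0,0,-0.26]],[30,[-15.8,-8.35,5.5],[0,0,-0.26]],[30,[-15.8,-8.35,5.5],[0,0,-0.26]],[30,[-15.8,-8.35,5.5],[0,0,-0.26]]]}}

```text
clock: 24.92
eef_pos: [659.0, -18.7, 99.4]
tcp_rot: [3.141, 0.001, 2.282]
contact_force: [0.3, -0.1, 0.1]
opening: 0.882
```

```bash
python3 - <<'E'
import h
from h import *
h.MINA=600
did([-15.8,-8.35,5.5],-.26)
s,c,p,d=snap('t1',3); W=cloud(c,d)
for z in (17,18): print(square(c,(W[...,2]>z)&(W[...,2]<26),20,(261,190),'pics/t1m.png',p,close=9))
E
```

```text
cmd [658.53 -20.21  99.7 ] 130.67
t1 t 25.0167 pos [658.92 -19.09  99.32] rot [3.1408e+00 6.0000e-04 2.2820e+00] F [ 0.3 -0.8  0.2] op 0.879
(array([659.40798043, -20.20190601]), np.float64(40.59763382402399), np.float64(39.679480417397066), array([39.59291687, 41.24512024]))
(array([659.58061172, -20.43853391]), np.float64(40.30905267017942), np.float64(39.564757316646876), array([39.59291687, 40.52995605]))
```

View pics/t1m.png

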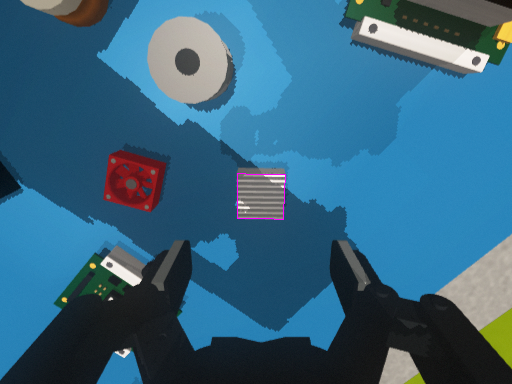

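```bash
python3 - <<'E'
from h import *
plan([659.5,-20.4,2.7],129.6)
E
```

```text
delta [-0.078  0.061  9.7  ] 0.0187
```

>>> {"op": "play_rows", "data": {"rows": [[30,[-0.08,0.06,1],[0,0,0.019]],[30,[-0.08,0.06,3],[0,0,0.019]],[30,[-0.08,0.06,5.5],[0,0,0.019]],[30,[-0.08,0.06,7.7],[0,0,0.019]],[30,[-0.08,0.06,9],[0,0,0.019]],[30,[-0.08,0.06,9.6],[0,0,0.019]],[30,[-0.08,0.06,9.7],[0,0,0.019]],[30,[-0.08,0.06,9.7],[0,0,0.019]]]}}

```text
clock: 25.73
eef_pos: [659.8, -20.3, 1.9]
tcp_rot: [3.141, 0.0, 2.262]
contact_force: [-0.0, -0.6, 0.4]
opening: 0.882
```

>>> {"op": "play_rows", "data": {"rows": [[255,[0,0,0],[0,0,0]],[255,[0,0,0],[0,0,0]],[255,[0,0,0],[0,0,0]],[255,[0,0,0],[0,0,0]],[255,[0,0,0],[0,0,0]],[255,[0,0,0],[0,0,0]],[255,[0,0,0],[0,0,0]]], "squeeze": 25}}

```text
clock: 26.32
eef_pos: [660.4, -20.4, 3.0]
tcp_rot: [3.14, 0.001, 2.262]
contact_force: [-0.8, -0.1, 7.1]
opening: 0.464
```

>>> {"op": "play_rows", "data": {"rows": [[255,[0,0,-1],[0,0,0]],[255,[0,0,-3],[0,0,0]],[255,[0,0,-6],[0,0,0]],[255,[0,0,-8.5],[0,0,0]],[255,[0,0,-9.7],[0,0,0]],[255,[0,0,-10],[0,0,0]],[255,[0,0,-10],[0,0,0]],[255,[0,0,-10],[0,0,0]]]}}

```text
clock: 26.98
eef_pos: [658.7, -20.4, 100.7]
tcp_rot: [-3.141, -0.001, 2.262]
contact_force: [0.4, 0.5, -0.8]
opening: 0.461
```

```bash
python3 - <<'E'
import h
from h import *
h.MINA=1200
did([-.08,.06,9.7],.019); did([0,0,-10],0)
s,c,p,d=snap('t2',2); held(s,c,p,d,(261,255),20,'pics/t2m.png',box=(225,280,230,290))
# hover for viewing the processor: 35 mm behind along tool x at yaw 90
plan([631.4,-201.5-35,102.7],90)
E
```

```text
cmd [659.5  -20.43   2.7 ] 129.58
cmd [659.5  -20.43 102.7 ] 129.58
t2 t 27.0333 pos [658.37 -20.34 100.15] rot [-3.1398e+00 -1.6000e-03  2.2618e+00] F [-0.1 -0.1 -1.6] op 0.46
top above TCP 17.034081886250963 tilt [-0.00293217  0.00040796] underside rel TCP -2.965918113749037 side 41.23763453127651 [51.92302246 41.06273193] tool off [  0.94  -0.42 -17.03] ang-yaw -0.050673430205108616 cen [657.48328924 -19.88966273]
delta [-14.862 -15.934   0.   ] 0.6908
```

View pics/t2m.png

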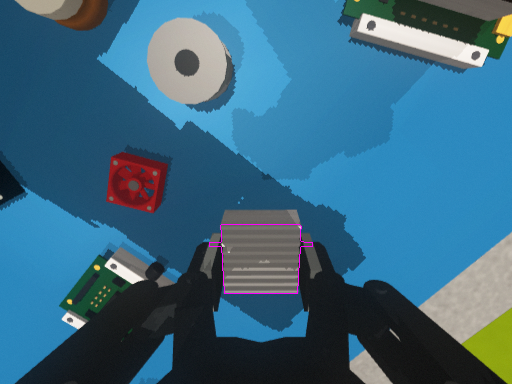

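>>> {"op": "play_rows", "data": {"rows": [[255,[-0.7,-0.7,0],[0,0,0.04]],[255,[-2.5,-2.7,0],[0,0,0.14]],[255,[-4.9,-5.3,0],[0,0,0.25]],[255,[-7.3,-7.9,0],[0,0,0.37]],[255,[-9.8,-10.5,0],[0,0,0.48]],[255,[-12.2,-13.1,0],[0,0,0.59]],[255,[-14,-15,0],[0,0,0.66]],[255,[-14.7,-15.8,0],[0,0,0.69]],[255,[-14.9,-15.9,0],[0,0,0.69]],[255,[-14.9,-15.9,0],[0,0,0.69]],[255,[-14.9,-15.9,0],[0,0,0.69]],[255,[-14.9,-15.9,0],[0,0,0.69]]]}}

```text
clock: 28.08
eef_pos: [632.0, -234.9, 101.3]
tcp_rot: [-3.141, -0.001, 1.574]
contact_force: [0.7, 1.1, -0.8]
opening: 0.461
```

>>> {"op": "play_rows", "data": {"rows": [[255,[0,0,0],[0,0,0]],[255,[0,0,0],[0,0,0]],[255,[0,0,0],[0,0,0]],[255,[0,0,0],[0,0,0]]]}}

```text
clock: 28.42
eef_pos: [632.1, -236.1, 101.9]
tcp_rot: [3.141, 0.0, 1.573]
contact_force: [0.2, 0.4, -0.1]
opening: 0.463
```

```bash
python3 - <<'E'
import h
from h import *
did([-14.9,-15.9,0],.69)
s,c,p,d=snap('t3',2); W=cloud(c,d)
hsv=cv2.cvtColor(p,cv2.COLOR_RGB2HSV)
h.MINA=300
ng=~((hsv[...,0]>45)&(hsv[...,0]<100)&(hsv[...,1]>80)); blk=(W[...,2]>19.5)&(W[...,2]<26)
for n,m in [('lid',(p.min(2)>150)&(W[...,2]>17)),('z',blk),('zng',blk&ng)]:
    print(n,square(c,m,22,pix(c,[631.4,-201.5,22]),f'pics/t3_{n}.png',p,close=3))
h.MINA=1200; held(s,c,p,d,(261,255),20,box=(225,280,230,290))
E
```

```text
cmd [ 631.9  -236.58  102.7 ] 90.05
t3 t 28.4667 pos [ 632.03 -236.18  101.83] rot [3.1415 0.     1.5724] F [ 0.2  0.4 -0.8] op 0.461
lid (array([ 629.62478511, -242.36637852]), np.float64(24.68616961058019), np.float64(44.23708646626529), array([61.63528442,  9.99063492]))
z (array([ 630.41573404, -202.15661222]), np.float64(31.96487154643857), np.float64(-1.697892981318503), array([32.3488678 , 31.21901855]))
zng (array([ 630.3862268 , -202.10213724]), np.float64(31.910681500863838), np.float64(-1.429743772828742), array([32.34887085, 31.21902466]))
top above TCP 16.982823049527607 tilt [-0.00371651  0.00251446] underside rel TCP -3.0171769504723933 side 41.27192796243355 [51.92090454 41.09346313] tool off [  0.74   0.04 -16.98] ang-yaw 0.014780756616616486 cen [ 632.06587497 -235.44260754]
```

View pics/t3_zng.png

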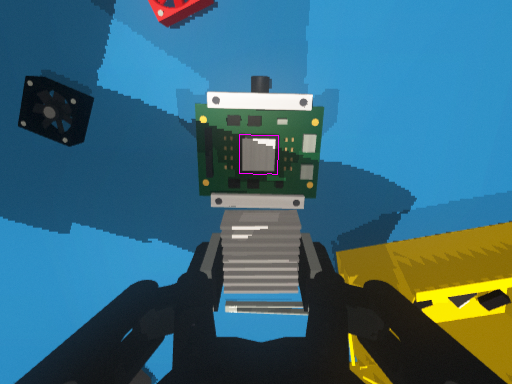

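```bash
python3 - <<'E'
import h
from h import *
c=np.load('pics/t3.npz'); W=cloud(c,c['d']); hsv=cv2.cvtColor(c['p'],cv2.COLOR_RGB2HSV)
m=(hsv[...,0]>18)&(hsv[...,0]<35)&(hsv[...,1]>150)&(c['d']>0); m[:, :320]=0; P=W[m]; print(len(P),P.min(0),P.max(0), np.percentile(P,[2,98],axis=0))
plan([630.5,-202.5,40],88.5)
E
```

```text
14923 [ 6.54295176e+02 -4.51180777e+02  2.38440105e-01] [ 892.34605367 -219.17656182  191.79176335] [[ 708.87013876 -408.02229922    2.67816589]
 [ 882.74803507 -274.35001318   76.83552424]]
delta [ 3.408 -0.137  6.27 ] 0.027
```

>>> {"op": "play_rows", "data": {"rows": [[255,[0.5,0,0.3],[0,0,0.01]],[255,[1.4,-0.05,1.5],[0,0,0.027]],[255,[2.4,-0.1,3.2],[0,0,0.027]],[255,[3.1,-0.14,4.8],[0,0,0.027]],[255,[3.4,-0.14,5.8],[0,0,0.027]],[255,[3.41,-0.14,6.2],[0,0,0.027]],[255,[3.41,-0.14,6.3],[0,0,0.027]],[255,[3.41,-0.14,6.3],[0,0,0.027]],[255,[3.41,-0.14,6.3],[0,0,0.027]],[255,[3.41,-0.14,6.3],[0,0,0.027]],[255,[3.41,-0.14,6.3],[0,0,0.027]],[255,[3.41,-0.14,6.3],[0,0,0.027]]]}}

```text
clock: 29.52
eef_pos: [630.8, -202.7, 39.3]
tcp_rot: [3.141, 0.0, 1.544]
contact_force: [0.9, -0.3, -0.4]
opening: 0.464
```

```bash
python3 - <<'E'
import h
from h import *
did([3.41,-.14,6.3],.027)
s,c,p,d=snap('t4',2)
h.MINA=1200; held(s,c,p,d,(261,255),20,'pics/t4m.png',box=(225,280,230,290))
E
```

```text
cmd [ 630.47 -202.48   39.7 ] 88.5
t4 t 29.5667 pos [ 630.68 -202.64   39.18] rot [3.1410e+00 2.0000e-04 1.5446e+00] F [-0.7 -0.4  0.2] op 0.461
top above TCP 16.973107064741708 tilt [-0.00647495  0.00066068] underside rel TCP -3.0268929352582923 side 41.30750660739191 [41.10519104 52.46356201] tool off [  0.76   0.03 -16.97] ang-yaw 0.18891620243419993 cen [ 630.7194735  -201.87874636]
```

>>> {"op": "play_rows", "data": {"rows": [[255,[0,0,0.4],[0,0,0]],[255,[0,0,0.8],[0,0,0]],[255,[0,0,1.05],[0,0,0]],[255,[0,0,1.2],[0,0,0]],[255,[0,0,1.28],[0,0,0]],[255,[0,0,1.33],[0,0,0]],[255,[0,0,1.37],[0,0,0]],[255,[0,0,1.41],[0,0,0]],[255,[0,0,1.45],[0,0,0]],[255,[0,0,1.48],[0,0,0]],[255,[0,0,1.48],[0,0,0]],[255,[0,0,1.48],[0,0,0]]]}}

```text
clock: 30.62
eef_pos: [630.5, -202.4, 24.9]
tcp_rot: [3.142, 0.0, 1.545]
contact_force: [-3.8, 1.6, 9.1]
opening: 0.461
```

>>> {"op": "play_rows", "data": {"rows": [[255,[0,0,-0.02],[0,0,0]],[120,[0,0,-0.02],[0,0,0]],[80,[0,0,-0.02],[0,0,0]],[60,[0,0,-0.02],[0,0,0]],[60,[0,0,-0.02],[0,0,0]],[60,[0,0,-0.5],[0,0,0]],[60,[0,0,-2],[0,0,0]],[60,[0,0,-4.5],[0,0,0]],[60,[-1.5,0,-7],[0,0,0]],[60,[-3,0,-8.2],[0,0,0]],[60,[-3,0,-8.5],[0,0,0]],[60,[-3,0,-8.5],[0,0,0]]]}}

```text
clock: 31.62
eef_pos: [630.6, -233.2, 111.2]
tcp_rot: [3.138, 0.001, 1.544]
contact_force: [0.1, -0.0, 0.1]
opening: 0.763
```

```bash
python3 - <<'E'
import h
from h import *
h.MINA=600
did([0,0,1.48],0);did([-3,0,-8.5],0)
s,c,p,d=snap('t5',3); W=cloud(c,d)
print(square(c,(W[...,2]>39.5)&(W[...,2]<46),42,(261,165),'pics/t5m.png',p,close=9))
B=W[125:215,210:310].reshape(-1,3); k=B[(B[:,2]>40.3)&(B[:,2]<45)]; R=Ro.from_euler('z',-1.5,degrees=True).as_matrix()[:2,:2]
q=(k[:,:2]-[630.4,-202.1])@R; print(np.linalg.lstsq(np.c_[q,np.ones(len(q))],k[:,2],rcond=None)[0],len(k))
plan([469.1,-167.5,100],67)
E
```

```text
cmd [ 630.47 -202.48   24.9 ] 88.5
cmd [ 629.69 -232.47  109.9 ] 88.5
t5 t 31.7167 pos [ 629.27 -231.78  108.78] rot [-3.1410e+00 -5.0000e-04  1.5446e+00] F [ 0.1  0.1 -0.4] op 0.765
(array([ 630.64471795, -202.26775579]), np.float64(40.27918680649789), np.float64(-1.2672526337598313), array([39.79026489, 40.09832153]))
[3.93126678e-03 4.05482668e-03 4.19536007e+01] 1364
delta [  6.075 -16.223   0.99 ] 0.3753
```

View pics/t5m.png

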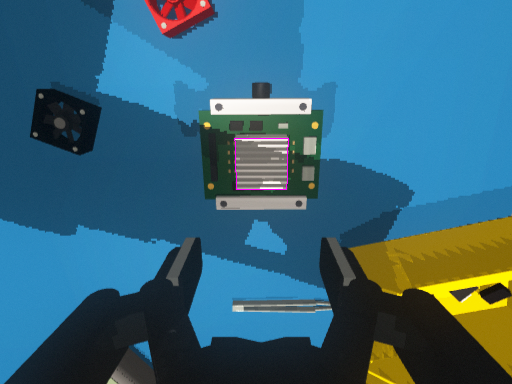

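>>> {"op": "play_rows", "data": {"rows": [[60,[0.3,-0.7,0],[0,0,0.02]],[60,[1,-2.7,0.1],[0,0,0.07]],[60,[2,-5.4,0.3],[0,0,0.14]],[60,[3,-8.1,0.5],[0,0,0.21]],[60,[4.1,-10.9,0.7],[0,0,0.28]],[60,[5.1,-13.6,0.9],[0,0,0.35]],[60,[5.8,-15.5,1],[0,0,0.375]],[60,[6.1,-16.2,1],[0,0,0.375]],[60,[6.1,-16.2,1],[0,0,0.375]],[60,[6.1,-16.2,1],[0,0,0.375]],[60,[6.1,-16.2,1],[0,0,0.375]],[60,[6.1,-16.2,1],[0,0,0.375]]]}}

```text
clock: 32.77
eef_pos: [470.7, -167.7, 99.0]
tcp_rot: [3.14, -0.0, 1.17]
contact_force: [0.6, 0.1, -0.1]
opening: 0.763
```

```bash
python3 - <<'E'
import h
from h import *
did([6.1,-16.2,1],.375)
s,c,p,d=snap('u1',3); W=cloud(c,d)
h.MINA=500
for z in (17,18): print(square(c,(W[...,2]>z)&(W[...,2]<26),20,(261,190),'pics/u1m.png',p,close=5))
E
```

```text
cmd [ 469.34 -167.25   99.9 ] 67.02
u1 t 32.8667 pos [ 470.21 -167.55   98.9 ] rot [ 3.1411 -0.      1.17  ] F [ 0.1 -0.4  0.5] op 0.764
(array([ 469.57154667, -169.36820905]), np.float64(40.43161014881582), np.float64(-23.5015195477289), array([41.1666626 , 39.96688232]))
(array([ 469.52105224, -169.62825205]), np.float64(40.17624114579016), np.float64(-23.109939950541182), array([40.32010803, 39.96690063]))
```

View pics/u1m.png

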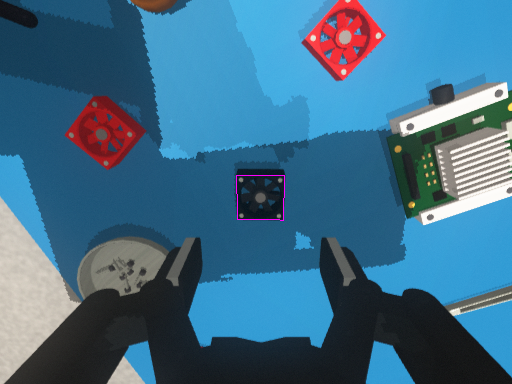

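```bash
python3 - <<'E'
from h import *
plan([469.5,-169.4,2.7],66.7)
E
```

```text
delta [-0.192  0.099  9.72 ] 0.0055
```

>>> {"op": "play_rows", "data": {"rows": [[60,[-0.19,0.1,1],[0,0,0.0055]],[60,[-0.19,0.1,3],[0,0,0.0055]],[60,[-0.19,0.1,5.5],[0,0,0.0055]],[60,[-0.19,0.1,7.7],[0,0,0.0055]],[60,[-0.19,0.1,9],[0,0,0.0055]],[60,[-0.19,0.1,9.6],[0,0,0.0055]],[60,[-0.19,0.1,9.7],[0,0,0.0055]],[60,[-0.19,0.1,9.7],[0,0,0.0055]]]}}

```text
clock: 33.58
eef_pos: [469.5, -169.5, 1.7]
tcp_rot: [-3.141, 0.0, 1.164]
contact_force: [-0.4, -0.3, 0.1]
opening: 0.761
```

>>> {"op": "play_rows", "data": {"rows": [[255,[0,0,0],[0,0,0]],[255,[0,0,0],[0,0,0]],[255,[0,0,0],[0,0,0]],[255,[0,0,0],[0,0,0]],[255,[0,0,0],[0,0,0]],[255,[0,0,0],[0,0,0]],[255,[0,0,0],[0,0,0]]], "squeeze": 25}}

```text
clock: 34.17
eef_pos: [470.3, -169.7, 2.9]
tcp_rot: [3.14, -0.0, 1.164]
contact_force: [-0.9, -1.2, 7.1]
opening: 0.46
```

>>> {"op": "play_rows", "data": {"rows": [[255,[0,0,-1],[0,0,0]],[255,[0,0,-3],[0,0,0]],[255,[0,0,-6],[0,0,0]],[255,[0,0,-8.5],[0,0,0]],[255,[0,0,-9.7],[0,0,0]],[255,[0,0,-10],[0,0,0]],[255,[0,0,-10],[0,0,0]],[255,[0,0,-10],[0,0,0]],[255,[0,0,-10],[0,0,0]]]}}

```text
clock: 34.92
eef_pos: [468.7, -169.1, 101.0]
tcp_rot: [-3.14, 0.0, 1.164]
contact_force: [0.3, -0.3, -0.8]
opening: 0.459
```

```bash
python3 - <<'E'
import h
from h import *
h.MINA=1000
did([-.19,.1,9.7],.0055); did([0,0,-10],0)
s,c,p,d=snap('u2',2); held(s,c,p,d,(261,255),20,'pics/u2m.png',box=(225,295,225,295))
plan([630.4,-202.5,75],88.6)
E
```

```text
cmd [ 469.52 -169.39    2.9 ] 66.7
cmd [ 469.52 -169.39  102.9 ] 66.7
u2 t 34.9667 pos [ 468.71 -169.06  100.92] rot [-3.1396e+00  1.0000e-04  1.1643e+00] F [-0.2 -0.1 -0.5] op 0.463
top above TCP 17.00618604640901 tilt [0.00014129 0.00486256] underside rel TCP -2.9938139535909905 side 41.283032771143304 [41.58214417 51.88400879] tool off [  0.44   0.23 -17.01] ang-yaw 0.8701095448910792 cen [ 469.11931438 -168.75704657]
delta [ 3.323 16.086  2.79 ] -0.3822
```

View pics/u2m.png

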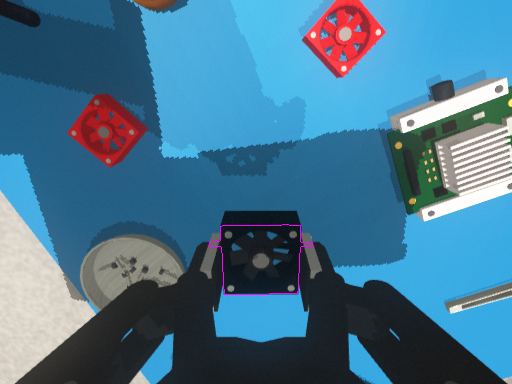

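```bash
python3 - <<'E'
from h import *
plan([630.5,-202.25,75],88.5)
E
```

```text
delta [ 3.35  16.085  2.79 ] -0.3805
```

>>> {"op": "play_rows", "data": {"rows": [[255,[0.2,0.8,0],[0,0,-0.02]],[255,[0.6,2.8,0.2],[0,0,-0.07]],[255,[1.2,5.6,0.5],[0,0,-0.14]],[255,[1.8,8.5,0.9],[0,0,-0.21]],[255,[2.4,11.4,1.5],[0,0,-0.28]],[255,[2.9,13.9,2.1],[0,0,-0.34]],[255,[3.2,15.4,2.6],[0,0,-0.375]],[255,[3.35,16.0,2.8],[0,0,-0.38]],[255,[3.35,16.08,2.8],[0,0,-0.38]],[255,[3.35,16.08,2.8],[0,0,-0.38]],[255,[3.35,16.08,2.8],[0,0,-0.38]],[255,[3.35,16.08,2.8],[0,0,-0.38]]]}}

```text
clock: 36.02
eef_pos: [629.6, -202.0, 74.2]
tcp_rot: [-3.141, -0.0, 1.544]
contact_force: [-0.2, -1.4, -0.0]
opening: 0.464
```

>>> {"op": "play_rows", "data": {"rows": [[255,[0,0,0.3],[0,0,0]],[255,[0,0,0.9],[0,0,0]],[255,[0,0,1.6],[0,0,0]],[255,[0,0,2.2],[0,0,0]],[255,[0,0,2.4],[0,0,0]],[255,[0,0,2.5],[0,0,0]],[255,[0,0,2.5],[0,0,0]],[255,[0,0,2.5],[0,0,0]],[255,[0,0,2.5],[0,0,0]],[255,[0,0,2.5],[0,0,0]],[255,[0,0,2.5],[0,0,0]]]}}

```text
clock: 36.93
eef_pos: [630.6, -202.2, 49.2]
tcp_rot: [3.141, 0.0, 1.544]
contact_force: [-0.1, -0.1, 0.2]
opening: 0.456
```

```bash
python3 - <<'E'
import h
from h import *
h.MINA=1000
did([3.35,16.08,2.8],-.38);did([0,0,2.5],0)
s,c,p,d=snap('u3',1); held(s,c,p,d,(261,255),20,'pics/u3m.png',box=(225,295,225,295))
E
```

```text
cmd [ 630.46 -202.23   74.9 ] 88.47
cmd [ 630.46 -202.23   49.9 ] 88.47
u3 t 36.9333 pos [ 630.64 -202.23   49.2 ] rot [3.1412e+00 1.0000e-04 1.5443e+00] F [-0.1 -0.1  0.2] op 0.456
top above TCP 16.980884841940565 tilt [-0.00268231  0.00265699] underside rel TCP -3.019115158059435 side 41.1573200011187 [41.19623413 51.92055664] tool off [  0.41  -0.04 -16.98] ang-yaw 0.40953564414610355 cen [ 630.61086959 -201.82140284]
```

View pics/u3m.png

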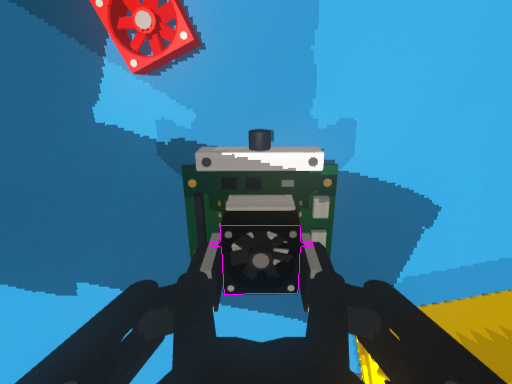

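The fan is held level and aligned over the heatsink. Its frame is at (221–300, 225–294). I'll lower it to contact, expected at a TCP height of about 45.

>>> {"op": "play_rows", "data": {"rows": [[255,[0,0,0.12],[0,0,0]],[255,[0,0,0.24],[0,0,0]],[255,[0,0,0.32],[0,0,0]],[255,[0,0,0.38],[0,0,0]],[255,[0,0,0.42],[0,0,0]],[255,[0,0,0.46],[0,0,0]],[255,[0,0,0.49],[0,0,0]],[255,[0,0,0.5],[0,0,0]],[255,[0,0,0.5],[0,0,0]]]}}

```text
clock: 37.73
eef_pos: [630.4, -202.2, 44.9]
tcp_rot: [-3.142, -0.0, 1.544]
contact_force: [-3.3, 1.1, 10.1]
opening: 0.461
```

>>> {"op": "play_rows", "data": {"rows": [[255,[0,0,-0.02],[0,0,0]],[120,[0,0,-0.02],[0,0,0]],[80,[0,0,-0.02],[0,0,0]],[60,[0,0,-0.02],[0,0,0]],[60,[0,0,-0.02],[0,0,0]],[60,[0,0,-0.5],[0,0,0]],[60,[0,0,-2],[0,0,0]],[60,[0,0,-4.5],[0,0,0]],[60,[-1.5,0,-7],[0,0,0]],[60,[-3,0,-8.2],[0,0,0]],[60,[-3,0,-8.5],[0,0,0]],[60,[-3,0,-8.5],[0,0,0]]]}}

```text
clock: 38.73
eef_pos: [630.3, -232.8, 130.3]
tcp_rot: [3.139, 0.001, 1.543]
contact_force: [-0.7, -0.2, 0.2]
opening: 0.764
```

>>> {"op": "play_rows", "data": {"rows": [[60,[0,0,0],[0,0,0]],[60,[0,0,0],[0,0,0]],[60,[0,0,0],[0,0,0]],[60,[0,0,0],[0,0,0]],[60,[0,0,0],[0,0,0]],[60,[0,0,0],[0,0,0]]]}}

```text
clock: 39.23
eef_pos: [629.5, -231.9, 128.5]
tcp_rot: [-3.141, -0.0, 1.545]
contact_force: [-0.4, -0.8, 0.2]
opening: 0.766
```

```bash
python3 - <<'E'
import h
from h import *
from rig import grab_frame
h.MINA=500
did([0,0,.5],0);did([-3,0,-8.5],0)
s,c,p,d=snap('u4',2); W=cloud(c,d)
print(square(c,(W[...,2]>59.7)&(W[...,2]<66),62,(261,165),'pics/u4m.png',p,close=5))
B=W[115:215,210:310].reshape(-1,3); k=B[(B[:,2]>60.3)&(B[:,2]<65)]; R=Ro.from_euler('z',-1.5,degrees=True).as_matrix()[:2,:2]
q=(k[:,:2]-[630.4,-202.1])@R; print(np.linalg.lstsq(np.c_[q,np.ones(len(q))],k[:,2],rcond=None)[0],len(k))
p,d=grab_frame('top'); cv2.imwrite('pics/top9.png',cv2.resize(p[100:300,80:450,::-1],None,fx=2.1,fy=2.1,interpolation=cv2.INTER_CUBIC))
E
```

```text
cmd [ 630.46 -202.23   44.9 ] 88.47
cmd [ 629.66 -232.22  129.9 ] 88.47
u4 t 39.2833 pos [ 629.62 -231.95  128.65] rot [-3.1412e+00 -1.0000e-04  1.5445e+00] F [0.  0.2 1.1] op 0.763
(array([ 630.54458551, -202.39134215]), np.float64(40.307988580780545), np.float64(-1.5216047691035963), array([39.77015381, 40.02007751]))
[2.03838636e-03 2.22254686e-03 6.19281434e+01] 1336
```

View pics/u4m.png

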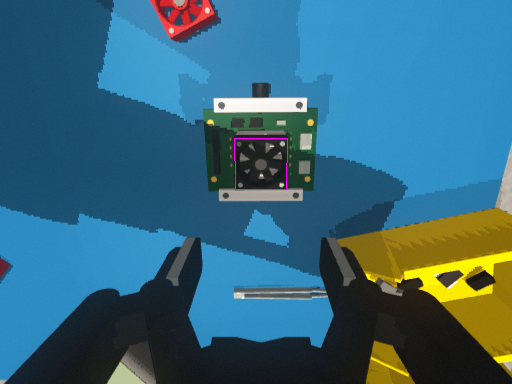

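View pics/top9.png

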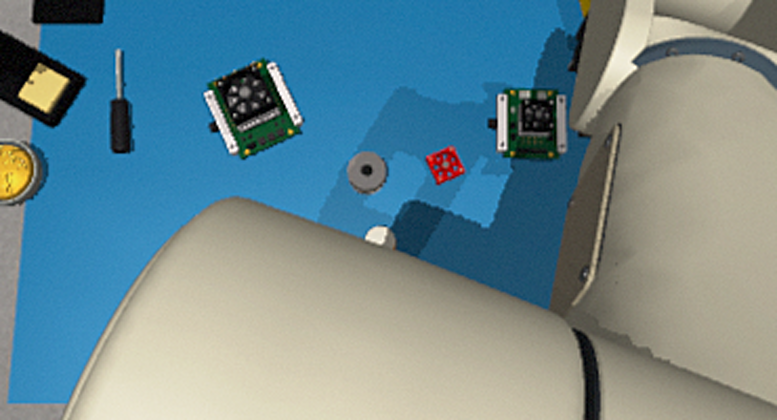

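The wrist view shows the small fan square on its sink at (261,163). The top view shows both coolers standing and the spool, jar and screwdriver where they were. Handing in.

```bash
python3 - <<'E'
from rig import r,readout
s=readout.sense(); print(s['clock'],s['contact_force'].round(1)); print(r.sign_off())
E
```

```text
39.3833 [ 0.1  0.3 -0.2]
the job is handed in; nothing more can be done
None
```

Both coolers are built and the job is handed in at 39.4 s. The spreader, large heatsink and large fan are on the power module, and the small heatsink and small fan are on the processor. Each part was lowered to light contact (about 2 to 11 N on the tool) before release.

Last wrist-camera checks of each part against its chip:

| Part | Offset from chip centre | Angle difference | Top height (expected) |
|---|---|---|---|
| Spreader | about 0.5 mm | 0.1° | 32.2 mm (32) |
| Large heatsink | about 0.8 mm | under 0.1° | 62.0 mm (62) |
| Large fan | about 0.6 mm | 0.1° | 86.9 mm (87) |
| Small heatsink | about 0.3 mm | 0.2° | 42.0 mm (42) |
| Small fan | about 0.3 mm | 0.1° | 61.9 mm (62) |

- **Flatness:** every part read level, within about 0.3°.
- **Repeatability:** repeated looks at the same part differed by 0.3 to 0.5 mm because the arm was still settling, so the offsets are good to about that.
- **First grasp:** my first grip on the spreader was about 5 mm off-centre because that move had stopped short. I released it and gripped it again before lifting.
- **Bystanders:** in the last top view the spool, screwdriver and jar are where they were, though the arm hides part of the jar. I gripped none of them, and left the red fans alone.

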